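# Set out the optician's bench for hand-edging the next lens

### The job

Set the bench out for edging the next pair of lenses: lay the larger of the two brown lens blanks flat on the middle of the wooden block and stand the black suction holder, foot down, on the centre of that lens; lay the smaller lens blank flat on the table behind the block (on its side away from the robot), centred on that side with about a finger's width (20 mm) of gap. Lay the grey dressing stone in the middle of the white drip tray, along the tray's length, and stand the steel rinse cup upright on the table midway between the block and the tray. Leave the little jar where it stands.

Things in the scene. Friction and masses are not known exactly. Their poses are not given: they have to be found in the camera images.
- block: Plain wooden bench block, fixed to the table: 90 mm (own x) by 100 mm (own y), 40 mm high. Origin: centre of its underside; z up, own x points away from the robot, so its 'behind' face is at own x = +45 mm. It and the tray stand side by side, their centres about 250 mm apart, the tray on the block's own y line (on either side of it).
- tray: Shallow white open drip tray, fixed to the table: outside 150 mm (own x, its length, pointing away from the robot) by 110 mm (own y), 16 mm high, walls and floor 4 mm thick. Origin: centre of its underside (the inner floor is 4 mm above), z up.
- lens_large: Larger of the two loose brown-tinted lens blanks: flat disc 66 mm across, 12 mm thick, lying on the table, about 55 g. Origin: centre of its underside, z up; yaw means nothing.
- lens_small: Smaller of the two loose brown-tinted lens blanks: flat disc 50 mm across, 12 mm thick, lying on the table, about 35 g. Origin: centre of its underside, z up; yaw means nothing.
- holder: Loose black rubber suction holder standing on its foot: foot 32 mm across and 7 mm high, above it a round stem 20 mm across up to 34 mm total height (grip the stem); about 30 g; it merely stands, nothing sticks. Origin: centre of the foot's underside, z up.
- stone: Loose grey dressing stone, a square bar 90 mm long (own x), 22 mm wide (own y), 22 mm high, lying on the table, about 90 g. Origin: centre of its underside, z up.
- cup: Loose empty steel rinse cup, straight-sided, open at the top: 52 mm across outside, 60 mm high, wall 3 mm, standing upright, about 90 g. Origin: centre of its underside, z up.
- jar: Little closed white jar, 40 mm across, 45 mm high, loose; a bystander standing among the task's things, not to be moved. Origin: centre of its underside, z up.
There are look-alikes about, which are no part of the job. What is shaped like the lens_small but pink or purple is not meant.

How it is judged:
By the outcome, as a careful person would: the job done as asked, in the order asked, and still so for the second after the job is handed in, with the robot touching nothing.
It also fails if it takes over 144 s, if anything falls off the work surface, if the arm or the gripper's body presses on something with over 40 N, if the wrist force passes 120 N, or if a joint passes its speed limit or range.

### The arm

A 6-joint arm with a two-finger parallel gripper is mounted at the origin on the work surface. World frame = base frame: x ahead of the robot, y to its left, z up, the work surface at z = 0. Lengths are in m, angles in rad, forces in N, time in s.
With the tool pointing down it reaches from about 0.325 to 0.85 m from the base axis. Payload 4.4 kg.
Tool frame: the origin (TCP) lies between the finger pads; the fingertips stand 22 mm ahead of it and the grasp point (between the pads) lies 3 mm ahead of it; z points along the fingers, x is the direction in which the jaws open and shut, and the axes are right-handed (so a half turn about z gives the same grasp; the last joint's range is limited). The gripper opens to 94 mm and grips with 3 to 60 N. Pads are 16 mm wide; open, the fingers measure 119 mm over their backs; the gripper's body (75 mm by 177 mm) begins 78 mm behind the grasp point.
Start: joints at [1.153, 0.207, 1.542, -0, 1.393, -0.15], TCP at [0.152, 0.555, 0.19] pointing down, gripper open.
Joint ranges: [-2.73, 2.73], [-0.86, 2.22], [0.23, 2.46], [-1.11, 4.25], [0.08, 2.63], [-2.82, 2.82]. Speed limits (rad/s): [2.79, 2.79, 3.14, 3.14, 3.14, 3.14].

### API

Orientations are given as a unit quaternion [w, x, y, z].
In Python, from plant import bot gives the robot as it stands.
- The arm moves only by the shell command python3 -m jog 'ROWS' [FORCE]. ROWS is JSON, one flat list of numbers, 7 for each row, row after row: the turn, a rotation vector about the tool's x, y, z in rad, then the shift along the tool's x, y, z in m, then the finger opening in m, from 0 to 0.094. A call has 1 to 20 rows; each row is the pose to reach, as a shift and turn from the pose commanded when the call began, along the tool's axes at that moment; what a row does not reach only later rows make up. A row lasts 1/12 s, in which the tool goes at most 41.7 mm and 7.16 degrees, less where a joint would pass 70% of its speed; a pose out of reach is approached as far as the arm can. A call with a gripper value outside its range is refused whole. The fingers move at their own pace and stop on an object; FORCE is the grip in N (left out, the last holds). Time passes only in rows, so rows that repeat a pose let the fingers close. It gives the time, the measured TCP pose, the force and the opening at its end, in the units of the state.
- bot.state(): the state, without advancing time (a new reading comes with each control period).
- bot.read_camera(name): name is "scene" or "top"; returns the picture (400x640x3 uint8, red, green, blue); there is no depth.
- bot.get_calibration(name): a dict with "K" (3x3 intrinsics, pixels), "R" (3x3) and "t" (3): a world point X has camera coordinates R X + t. Camera axes: x right, y down, z forward; pixel columns grow to the right and rows downward; lengths in m; the calibration is good to about 2 mm. A picture is of the moment at which its call begins. get_calibration takes no time and is no camera call.
- bot.job_done(): hands the job in, once; it reports no verdict.
Trained networks look in the newest picture that a camera, given by its name, has taken for a name from the list of things; names that differ only in an ending like _2 or _b are one class to them, and where a whole thing is asked for, a point or a joint stands for the part that bears it (a point fixed in the world has none). Each returns a list of dicts, best first, with "score" (0 to 1); they miss things now and then, are a little off and sometimes report something else, mostly with a low value. They report only what shows in the picture. A call takes as long as a camera call. They do not tell look-alikes from the thing itself.
- bot.search_frame(camera, target): "point" ([x, y, z] in m, in world coordinates, good to about 4 mm: the middle of the surface that is visible of it).
- bot.regions_of(camera, target): "mask" (400x640 bool, what is visible of it).
The state is a dict: "time_s": time; "joint_pos": joint angles; "dq": joint speeds; "tau": joint torques, N m; "position": TCP position; "ee_rot": TCP orientation; "wrist_force": force on the tool from outside, world axes, zero at the start; "ft_torque": the same for the moment, N m; "gripper_width": opening from 0.0 (shut) to 1.0 (fully open).
Only numpy, scipy, OpenCV 4.12 (cv2) and the standard library are available. Lean on these libraries where they do the work, as an engineer would, in place of code of your own. Each camera call takes 0.05 s, during which the arm holds its last target.

## Working session

There is one attempt and no reset: what is moved stays moved. The work goes in short steps, Python scripts to look and compute and a shell command to move; the robot and the scene stay as the last step left them, time stands still between calls to the robot, and variables do not carry over. Pictures are saved under pics/ and viewed, and the job is handed in when it is done.

```bash
ls; mkdir -p pics; python3 - <<'E'
from plant import bot
import cv2,numpy as np
for n in ("scene","top"):
    im=bot.read_camera(n); cv2.imwrite(f"pics/{n}0.png",im[:,:,::-1])
    c=bot.get_calibration(n); print(n,np.round(c["K"],1).tolist(),np.round(c["R"],3).tolist(),np.round(c["t"],3).tolist())
print(bot.state())
E
```

```text
pics
scene [[464.0, 0.0, 322.2], [0.0, 464.0, 209.8], [0.0, 0.0, 1.0]] [[-0.458, 0.889, -0.001], [0.659, 0.338, -0.672], [-0.597, -0.308, -0.74]] [0.245, -0.322, 1.5]
top [[475.4, 0.0, 317.6], [0.0, 475.4, 199.9], [0.0, 0.0, 1.0]] [[-0.026, -1.0, -0.008], [-0.983, 0.027, -0.184], [0.184, 0.004, -0.983]] [0.004, 0.522, 1.143]
{'time_s': 0.1, 'joint_pos': array([ 1.15350672e+00,  2.07338997e-01,  1.54278049e+00,  2.43329192e-06,
        1.39351764e+00, -1.50510976e-01]), 'dq': array([ 7.38445880e-04, -4.35285204e-04, -2.66906110e-03,  1.49918468e-05,
       -7.20399664e-04,  1.23783408e-03]), 'tau': array([ 8.38877759e-05, -3.71861279e+01, -2.82294238e+01,  7.00616674e-02,
        3.10681527e-02, -8.59682382e-05]), 'position': array([0.15129171, 0.55395789, 0.18911909]), 'ee_rot': array([ 4.90381506e-04,  7.94866182e-01,  6.06783906e-01, -8.96941016e-04]), 'wrist_force': array([ 0.11786285, -0.1413721 , -0.52070303]), 'ft_torque': array([ 0.01657226,  0.00462351, -0.0236935 ]), 'gripper_width': 1.0037741978031571}
```

View pics/scene0.png

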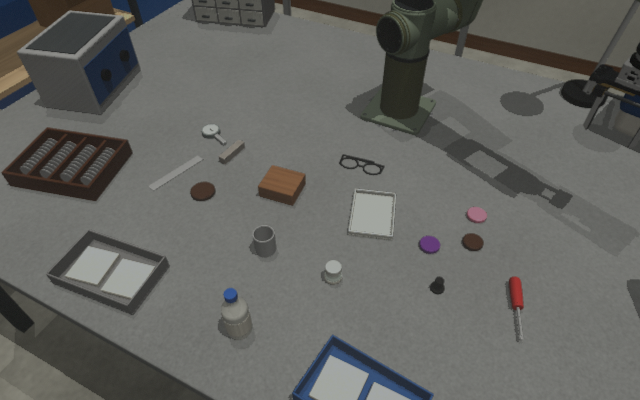

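View pics/top0.png

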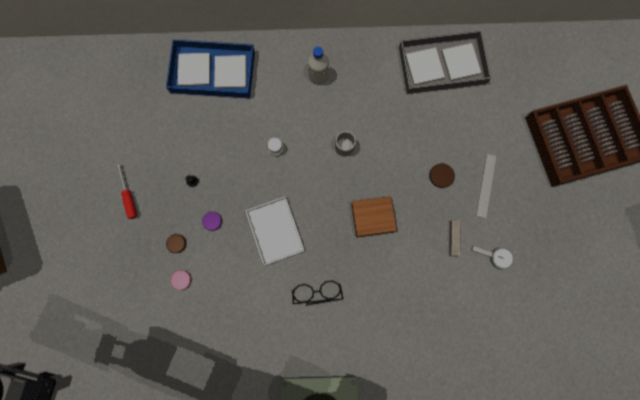

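The top view shows the block at (374,216), the tray at (275,230), the cup at (346,143), the jar at (276,147) and the holder at (191,181). The stone candidate is at (456,238), next to a longer white strip at (487,185).

The disc candidates are:
- Brown at (442,175), which looks like the larger one.
- Brown at (176,243), which looks like the smaller one.
- Purple at (212,221) and pink at (180,280), which are look-alikes.

I'll check these against enlarged crops and the networks.

```bash
cat > h.py <<'E'
from plant import bot
import numpy as np, cv2
from scipy.optimize import minimize
def proj(cam,P):
    c=bot.get_calibration(cam); X=np.asarray(P)@np.array(c["R"]).T+np.array(c["t"]); u=X@np.array(c["K"]).T
    return u[:,:2]/u[:,2:]
def unproj(cam,uv,z):
    c=bot.get_calibration(cam);R=np.array(c["R"]);t=np.array(c["t"]);o=-R.T@t
    d=R.T@np.linalg.solve(np.array(c["K"]),[uv[0],uv[1],1]); return o+d*(z-o[2])/d[2]
def ring(r,z,n=40):
    a=np.linspace(0,2*np.pi,n,endpoint=False); return np.c_[r*np.cos(a),r*np.sin(a),z+0*a]
def box(x,y,h): return np.array([[i*x/2,j*y/2,k] for i in(-1,1) for j in (-1,1) for k in (0,h)],float)
M=dict(block=box(.09,.1,.04),tray=box(.15,.11,.016),stone=box(.09,.022,.022),
 lens_large=np.r_[ring(.033,0),ring(.033,.012)],lens_small=np.r_[ring(.025,0),ring(.025,.012)],
 holder=(np.r_[ring(.016,0),ring(.016,.007)],np.r_[ring(.01,0),ring(.01,.034)]),
 cup=np.r_[ring(.026,0),ring(.026,.06)],jar=np.r_[ring(.02,0),ring(.02,.045)])
def sil(cam,name,p,z=0,S=4):
    parts=M[name] if isinstance(M[name],tuple) else (M[name],)
    im=np.zeros((400*S,640*S),np.uint8)
    c,s=np.cos(p[2]),np.sin(p[2]);R=np.array([[c,-s,0],[s,c,0],[0,0,1]])
    for q in parts:
        uv=proj(cam,q@R.T+[p[0],p[1],z]); uv=(uv+.5)*S
        cv2.fillConvexPoly(im,cv2.convexHull(uv.astype(np.float32)).round().astype(np.int32),1)
    return cv2.resize(im.astype(np.float32),(640,400),interpolation=cv2.INTER_AREA)
def fit(name,masks,p0,z=0,yaw=True):
    def cost(v):
        p=[v[0]/100,v[1]/100,v[2] if yaw else 0];e=0
        for cam,m in masks.items():
            s=sil(cam,name,p,z); e+=np.abs(s-m).sum()/m.sum()
        return e/len(masks)
    v0=np.array([p0[0]*100,p0[1]*100]+([p0[2]] if yaw else []))
    sx=np.r_[v0[None],v0+np.diag([.6,.6]+([.15] if yaw else []))]
    r=minimize(cost,v0,method="Nelder-Mead",options=dict(initial_simplex=sx,maxfev=160,xatol=.01,fatol=1e-3))
    v=r.x; return np.r_[v[:2]/100,v[2] if yaw else 0],r.fun
E
python3 - <<'E'
from h import *
import pickle
D={}
ims={c:bot.read_camera(c) for c in("top","scene")}
for n in M:
    for c in ims:
        R=bot.regions_of(c,n); D[n,c]=[(r["score"],r["mask"]) for r in R]
        for r in R:
            ys,xs=np.nonzero(r["mask"]); print(n,c,round(r["score"],2),int(xs.mean()),int(ys.mean()),len(xs),np.round(unproj(c,(xs.mean(),ys.mean()),.01)[:2],3))
pickle.dump(D,open("D.pkl","wb"))
t=ims["top"][:,:,::-1];
a=cv2.resize(t[150:300,140:240],None,fx=4,fy=4,interpolation=cv2.INTER_CUBIC);b=cv2.resize(t[140:290,410:510],None,fx=4,fy=4,interpolation=cv2.INTER_CUBIC)
cv2.imwrite("pics/crop0.png",np.hstack([a,b]))
E
```

```text
block top 0.57 373 215 1568 [ 0.483 -0.152]
block scene 0.77 282 184 1268 [ 0.473 -0.153]
tray top 0.89 274 230 2519 [0.453 0.103]
tray scene 0.95 372 213 2032 [0.461 0.107]
stone top 0.89 454 237 383 [ 0.421 -0.355]
stone scene 0.53 231 151 306 [ 0.423 -0.354]
lens_large top 0.93 441 174 487 [ 0.587 -0.336]
lens_large scene 0.92 202 190 370 [ 0.592 -0.33 ]
lens_large scene 0.64 472 241 297 [0.432 0.358]
lens_small top 0.62 180 279 324 [0.334 0.34 ]
lens_small top 0.59 175 242 322 [0.428 0.355]
lens_small top 0.52 211 220 280 [0.483 0.264]
lens_small scene 0.76 429 243 329 [0.487 0.267]
lens_small scene 0.62 473 241 309 [0.432 0.358]
lens_small scene 0.58 476 214 257 [0.341 0.343]
holder top 0.51 191 179 106 [0.591 0.319]
holder scene 0.66 438 285 228 [0.591 0.321]
cup top 0.8 344 143 409 [ 0.68  -0.085]
cup scene 0.63 264 240 621 [ 0.661 -0.093]
jar top 0.73 274 146 247 [0.676 0.099]
```

View pics/crop0.png

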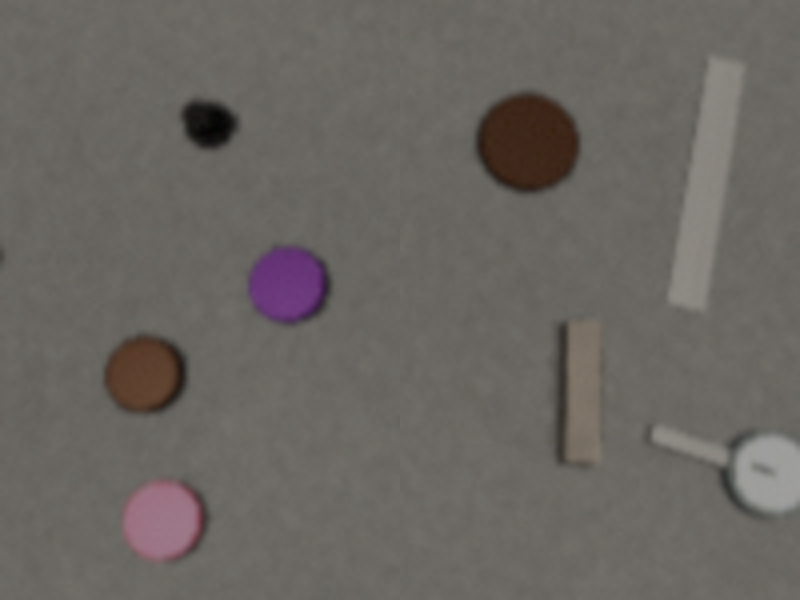

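The crop settles it. The brown disc at (442,175) is the larger blank, about 25 px across. The brown one at (176,243), about 19 px, is lens_small, and the pink and purple discs aren't wanted. The stone is the short bar at (456,238), not the long thin strip. Next I'll fit the poses.

```bash
python3 - <<'E'
from h import *
import pickle
D=pickle.load(open("D.pkl","rb"))
g=dict(block=(.48,-.152,0),tray=(.455,.104,.1),stone=(.421,-.355,0),lens_large=(.587,-.333),lens_small=(.43,.357),holder=(.59,.32),cup=(.665,-.09),jar=(.67,.098))
for n,p in g.items():
    ms={}
    for c in("top","scene"):
        best=None
        for s,m in D[n,c]:
            ys,xs=np.nonzero(m); q=unproj(c,(xs.mean(),ys.mean()),.01)[:2]
            d=np.hypot(*(q-np.array(p[:2])))
            if d<.05: ms.setdefault(c,m.astype(np.float32))
    yaw=len(p)==3
    out=[]
    for sub in (ms,*[{c:ms[c]} for c in ms]):
        b=min((fit(n,sub,(p[0],p[1],p[2]+k),0,yaw) for k in((-.2,.0,.2) if yaw else (0,))) if yaw else [fit(n,sub,p,0,False)],key=lambda r:r[1]) 
        out.append((list(sub),np.round(b[0],4).tolist(),round(float(b[1]),3)))
    print(n,*out,sep="\n   ")
E
```

```text
block
   (['top', 'scene'], [0.481, -0.1497, 0.1108], 0.078)
   (['top'], [0.4813, -0.1499, 0.1037], 0.042)
   (['scene'], [0.48, -0.1481, 0.1589], 0.106)
tray
   (['top', 'scene'], [0.454, 0.1034, 0.3179], 0.033)
   (['top'], [0.4539, 0.1026, 0.3229], 0.028)
   (['scene'], [0.4546, 0.104, 0.3136], 0.033)
stone
   (['top', 'scene'], [0.4221, -0.3538, -0.0748], 0.077)
   (['top'], [0.4226, -0.354, -0.0911], 0.073)
   (['scene'], [0.4226, -0.3532, -0.0726], 0.075)
lens_large
   (['top', 'scene'], [0.5876, -0.3352, 0.0], 0.126)
   (['top'], [0.5882, -0.3359, 0.0], 0.099)
   (['scene'], [0.5882, -0.3344, 0.0], 0.147)
lens_small
   (['top', 'scene'], [0.4288, 0.3569, 0.0], 0.094)
   (['top'], [0.429, 0.3563, 0.0], 0.069)
   (['scene'], [0.4274, 0.357, 0.0], 0.102)
holder
   (['top', 'scene'], [0.5911, 0.3207, 0.0], 0.199)
   (['top'], [0.5914, 0.3205, 0.0], 0.304)
   (['scene'], [0.5907, 0.321, 0.0], 0.091)
cup
   (['top', 'scene'], [0.6729, -0.0835, 0.0], 0.083)
   (['top'], [0.6729, -0.0831, 0.0], 0.098)
   (['scene'], [0.674, -0.0831, 0.0], 0.064)Traceback (most recent call last):
  File "<stdin>", line 16, in <module>
  File "h.py", line 33, in fit
    r=minimize(cost,v0,method="Nelder-Mead",options=dict(initial_simplex=sx,maxfev=160,xatol=.01,fatol=1e-3))
    res = _minimize_neldermead(fun, x0, args, callback, bounds=bounds,
                               **options)
    fxc = func(xc)
    fx = function(np.copy(x), *(wrapper_args + args))
  File "h.py", line 29, in cost
    s=sil(cam,name,p,z); e+=np.abs(s-m).sum()/m.sum()
  File "h.py", line 22, in sil
    uv=proj(cam,q@R.T+[p[0],p[1],z]); uv=(uv+.5)*S
  File "h.py", line 5, in proj
    c=bot.get_calibration(cam); X=np.asarray(P)@np.array(c["R"]).T+np.array(c["t"]); u=X@np.array(c["K"]).T
ValueError: time passes only in moves, steps and waits
```

```bash
python3 - <<'E'
s=open("h.py").read()
s=s.replace("def proj(","_C={}\ndef calib(c):\n    if c not in _C: _C[c]=bot.get_calibration(c)\n    return _C[c]\ndef proj(",1).replace("c=bot.get_calibration(cam)","c=calib(cam)")
s+='''
from scipy.spatial.transform import Rotation as Ro
def plan(*T):
    """T: (x,y,z,yaw or None) world TCP targets -> turn about tool axes + shift"""
    st=bot.state(); q=st["ee_rot"];R0=Ro.from_quat([q[1],q[2],q[3],q[0]])
    x=R0.as_matrix()[:,0]; y0=np.arctan2(x[1],x[0]); print("t",round(st["time_s"],2),"pos",np.round(st["position"],4),"yaw",round(y0,3),"w",round(st["gripper_width"]*94,1),"F",np.round(st["wrist_force"],1),"q",np.round(st["joint_pos"],2))
    yw=y0
    for t in T:
        if t[3] is not None: yw=t[3]
        Rt=Ro.from_euler("z",yw)*Ro.from_euler("x",np.pi)
        print(t,"turn",np.round((R0.inv()*Rt).as_rotvec(),3),"shift",np.round(R0.inv().apply(np.array(t[:3])-st["position"]),4))
'''
open("h.py","w").write(s)
E
python3 - <<'E'
from h import *
plan((.6,.05,.19,1.304),(.588,-.335,.12,1.304),(.588,-.335,.025,1.304))
R=bot.regions_of("top","jar")
print(fit("jar",{"top":R[0]["mask"].astype(np.float32)},(.67,.098),0,False))
E
```

```text
t 1.0 pos [0.1516 0.5547 0.1901] yaw 1.304 w 94.2 F [-0.2 -1.  -0.1] q [ 1.15  0.21  1.54 -0.    1.39 -0.15]
(0.6, 0.05, 0.19, 1.304) turn [0. 0. 0.] shift [-3.686e-01  5.656e-01  2.000e-04]
(0.588, -0.335, 0.12, 1.304) turn [0. 0. 0.] shift [-0.7431  0.6555  0.0702]
(0.588, -0.335, 0.025, 1.304) turn [0. 0. 0.] shift [-0.7431  0.6555  0.1652]
(array([0.67190875, 0.09826287, 0.        ]), np.float64(0.09716599434614182))
```

```bash
python3 -m jog '[0,0,0,-0.369,0.566,0,0.094, 0,0,0,-0.369,0.566,0,0.094, 0,0,0,-0.369,0.566,0,0.094, 0,0,0,-0.369,0.566,0,0.094, 0,0,0,-0.369,0.566,0,0.094, 0,0,0,-0.369,0.566,0,0.094, 0,0,0,-0.369,0.566,0,0.094, 0,0,0,-0.369,0.566,0,0.094, 0,0,0,-0.369,0.566,0,0.094, 0,0,0,-0.369,0.566,0,0.094, 0,0,0,-0.369,0.566,0,0.094, 0,0,0,-0.369,0.566,0,0.094, 0,0,0,-0.369,0.566,0,0.094, 0,0,0,-0.369,0.566,0,0.094, 0,0,0,-0.369,0.566,0,0.094, 0,0,0,-0.369,0.566,0,0.094, 0,0,0,-0.369,0.566,0,0.094]' 20; python3 - <<'E'
from h import *
plan((.588,-.335,.12,1.304),(.588,-.335,.025,1.304))
E
```

```text
time_s: 2.47
position: [0.6039, 0.0441, 0.19]
ee_rot: [0.002, 0.796, 0.605, 0.0]
wrist_force: [-1.5, -0.2, 0.0]
gripper_width: 1.0
t 2.47 pos [0.6039 0.0441 0.19  ] yaw 1.299 w 94.0 F [-1.5 -0.2  0. ] q [-0.07  0.27  1.47 -0.    1.4  -1.37]
(0.588, -0.335, 0.12, 1.304) turn [ 0.003  0.002 -0.005] shift [-0.3693  0.0863  0.0709]
(0.588, -0.335, 0.025, 1.304) turn [ 0.003  0.002 -0.005] shift [-0.3691  0.086   0.1659]
```

```bash
python3 -m jog '[0,0,0,-0.374,0.089,0.07,0.094, 0,0,0,-0.374,0.089,0.07,0.094, 0,0,0,-0.374,0.089,0.07,0.094, 0,0,0,-0.374,0.089,0.07,0.094, 0,0,0,-0.374,0.089,0.07,0.094, 0,0,0,-0.374,0.089,0.07,0.094, 0,0,0,-0.374,0.089,0.07,0.094, 0,0,0,-0.374,0.089,0.07,0.094, 0,0,0,-0.374,0.089,0.07,0.094, 0,0,0,-0.374,0.089,0.07,0.094, 0,0,0,-0.374,0.089,0.07,0.094, 0,0,0,-0.374,0.089,0.07,0.094, 0,0,0,-0.374,0.089,0.07,0.094, 0,0,0,-0.374,0.089,0.07,0.094]'; python3 - <<'E'
from h import *
plan((.588,-.335,.12,1.304),(.588,-.335,.025,1.304))
E
```

```text
time_s: 3.63
position: [0.5882, -0.3326, 0.1207]
ee_rot: [-0.0, 0.794, 0.608, 0.0]
wrist_force: [0.5, -0.2, 0.1]
gripper_width: 1.004
t 3.63 pos [ 0.5882 -0.3326  0.1207] yaw 1.306 w 94.4 F [ 0.5 -0.2  0.1] q [-0.64  0.47  1.34  0.    1.33 -1.95]
(0.588, -0.335, 0.12, 1.304) turn [ 0.    -0.     0.002] shift [-0.0023  0.0004  0.0007]
(0.588, -0.335, 0.025, 1.304) turn [ 0.    -0.     0.002] shift [-0.0024  0.0004  0.0957]
```

```bash
python3 -m jog '[0,0,0,0,0,0.06,0.094, 0,0,0,0,0,0.08,0.094, 0,0,0,0,0,0.09,0.094, 0,0,0,0,0,0.095,0.094, 0,0,0,0,0,0.095,0.094, 0,0,0,0,0,0.095,0.094, 0,0,0,0,0,0.095,0.06, 0,0,0,0,0,0.095,0.06, 0,0,0,0,0,0.095,0.06, 0,0,0,0,0,0.095,0.06, 0,0,0,0,0,0.095,0.06, 0,0,0,0,0,0.095,0.06, 0,0,0,0,0,0.095,0.06]' 15; python3 - <<'E'
from h import *
plan((.588,-.335,.12,1.304),(.588,-.335,.025,1.304))
E
```

```text
time_s: 4.72
position: [0.5875, -0.3348, 0.0252]
ee_rot: [-0.0, 0.795, 0.607, -0.0]
wrist_force: [-0.1, 0.1, -0.7]
gripper_width: 0.637
t 4.72 pos [ 0.5875 -0.3348  0.0252] yaw 1.304 w 59.9 F [-0.1  0.1 -0.7] q [-0.65  0.58  1.4   0.    1.17 -1.95]
(0.588, -0.335, 0.12, 1.304) turn [-0. -0. -0.] shift [-0.0001  0.0006 -0.0948]
(0.588, -0.335, 0.025, 1.304) turn [-0. -0. -0.] shift [-0.0001  0.0006  0.0002]
```

```bash
python3 - <<'E'
from h import *
a=bot.read_camera("top")[:,:,::-1][120:240,380:500];b=bot.read_camera("scene")[:,:,::-1][100:220,140:260]
cv2.imwrite("pics/g1.png",np.hstack([cv2.resize(i,(400,400),interpolation=cv2.INTER_CUBIC) for i in (a,b)]))
E
```

```text
(no output)
```

View pics/g1.png

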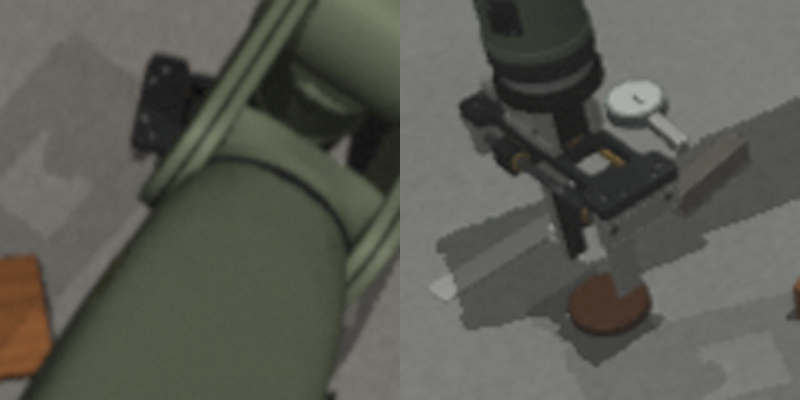

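```bash
python3 - <<'E'
from h import *
im=bot.read_camera("scene")[:,:,::-1].copy()
st=bot.state();q=st["ee_rot"];R=Ro.from_quat([q[1],q[2],q[3],q[0]]);p=st["position"]
K=5
c=cv2.resize(im[100:220,140:260],None,fx=K,fy=K,interpolation=cv2.INTER_CUBIC)
for v,col in (((0,0,0),(0,255,255)),((.03,0,.022),(0,255,0)),((-.03,0,.022),(255,0,0)),((0,0,.022),(255,255,255)),((0,0,-.1),(255,0,255))):
    u=proj("scene",[p+R.apply(v)])[0]; cv2.circle(c,tuple(int(i) for i in ((u-[140,100]+.5)*K)),4,col,-1)
cv2.imwrite("pics/g2.png",c); print(proj("scene",[p]))
E
```

```text
[[201.14337834 185.24119872]]
```

View pics/g2.png

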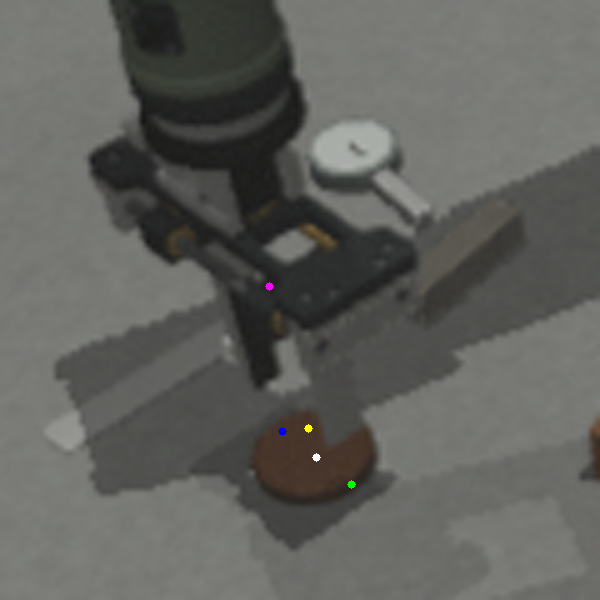

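```bash
python3 - <<'E'
from h import *
st=bot.state();q=st["ee_rot"];R=Ro.from_quat([q[1],q[2],q[3],q[0]]);p=st["position"]
print(p,st["gripper_width"])
for cam in("scene","top"):
    im=bot.read_camera(cam)[:,:,::-1].copy()
    x0,y0=(110,60) if cam=="scene" else (370,100)
    K=4;c=cv2.resize(im[y0:y0+150,x0:x0+150],None,fx=K,fy=K,interpolation=cv2.INTER_CUBIC)
    f=lambda v:tuple(int(i) for i in ((proj(cam,[p+R.apply(v)])[0]-[x0,y0]+.5)*K))
    for z,col in ((-.075,(255,0,255)),(-.12,(0,255,255))):
        P=[f((a*.0885,b*.0375,z)) for a,b in((1,1),(1,-1),(-1,-1),(-1,1))]
        cv2.polylines(c,[np.array(P)],True,col,1)
    for s in(1,-1):
        P=[f((s*x,b*.008,z)) for x,b,z in((.03,1,.022),(.03,-1,.022),(.03,-1,-.07),(.03,1,-.07))]
        cv2.polylines(c,[np.array(P)],True,(0,255,0),1)
    cv2.polylines(c,[np.array([tuple(int(i) for i in ((u-[x0,y0]+.5)*K)) for u in proj(cam,M["lens_large"][40:]+[.588,-.335,0])])],True,(255,255,0),1)
    cv2.imwrite(f"pics/g3{cam}.png",c)
E
```

```text
[ 0.58743968 -0.33469875  0.02498873] 0.6370792385145325
```

View pics/g3scene.png

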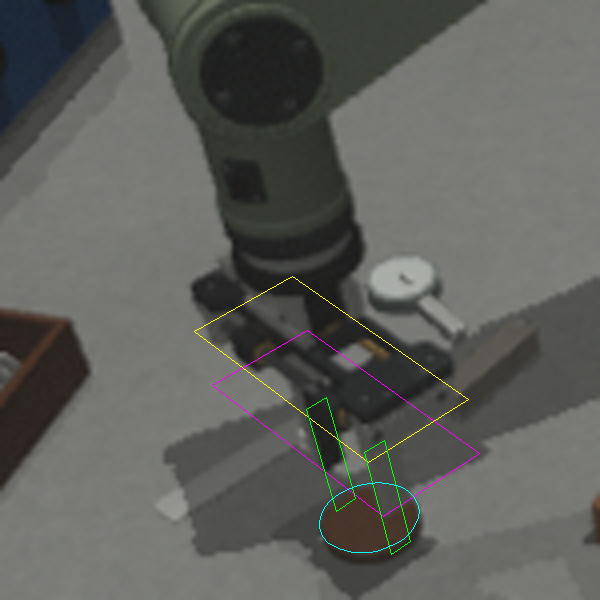

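View pics/g3top.png

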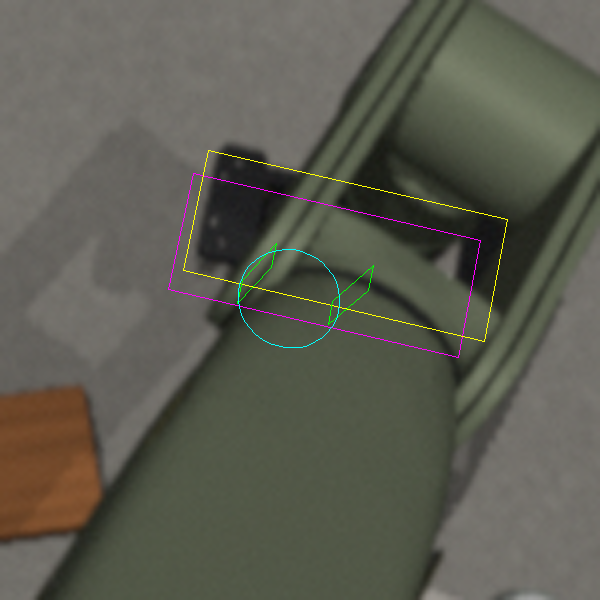

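The fingers closed to 60 mm without touching the lens. In the scene picture the tips are at about (193,178) and (208,189), roughly 30 mm above where the reported pose puts them. So the true tip height doesn't match the nominal 22 mm. I'll open and lower in small steps, watching the force.

```bash
python3 -m jog '[0,0,0,0,0,0,0.094, 0,0,0,0,0,0,0.094, 0,0,0,0,0,0,0.094, 0,0,0,0,0,0,0.094, 0,0,0,0,0,0.003,0.094, 0,0,0,0,0,0.003,0.094]'; python3 - <<'E'
from h import *
R=bot.state();print(R["position"],R["wrist_force"],R["gripper_width"])
im=bot.read_camera("scene")[:,:,::-1][110:230,140:260]
cv2.imwrite("pics/g4.png",cv2.resize(im,None,fx=5,fy=5,interpolation=cv2.INTER_CUBIC))
E
```

```text
time_s: 5.47
position: [0.5872, -0.3345, 0.0216]
ee_rot: [-0.0, 0.795, 0.607, -0.0]
wrist_force: [-0.4, 0.3, -0.8]
gripper_width: 0.993
[ 0.58724793 -0.33447598  0.02155003] [-0.443337    0.30072169 -0.80581026] 0.9925685144405728
```

View pics/g4.png

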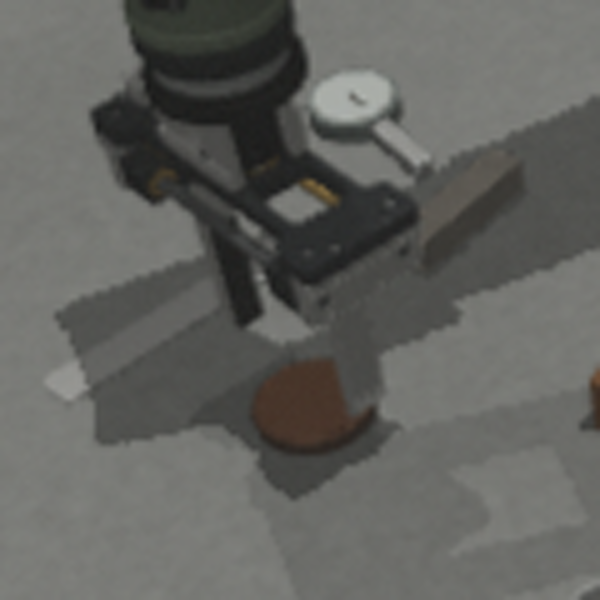

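The image confirms the tips are still well above the lens: reported z is 22 mm and there's no contact. I'll keep lowering.

```bash
python3 -m jog '[0,0,0,0,0,0.004,0.094, 0,0,0,0,0,0.008,0.094, 0,0,0,0,0,0.012,0.094, 0,0,0,0,0,0.012,0.094, 0,0,0,0,0,0.012,0.094]'; python3 - <<'E'
from h import *
R=bot.state();print(R["position"],R["wrist_force"],R["gripper_width"])
im=bot.read_camera("scene")[:,:,::-1][110:230,140:260]
cv2.imwrite("pics/g5.png",cv2.resize(im,None,fx=5,fy=5,interpolation=cv2.INTER_CUBIC))
E
```

```text
time_s: 5.93
position: [0.5871, -0.3344, 0.0094]
ee_rot: [-0.001, 0.795, 0.607, -0.0]
wrist_force: [0.3, -0.1, -0.1]
gripper_width: 1.001
[ 0.58708892 -0.33443153  0.00940337] [ 0.28700652 -0.07986053 -0.06643516] 1.0006377729271803
```

View pics/g5.png

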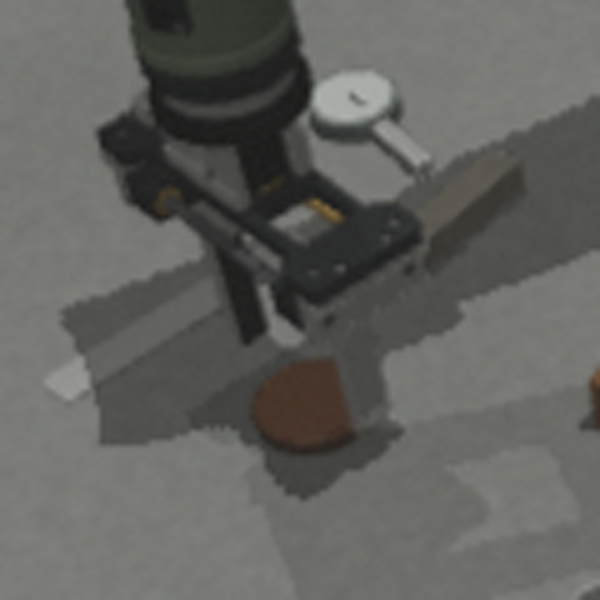

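```bash
python3 -m jog '[0,0,0,0,0,0.004,0.094, 0,0,0,0,0,0.007,0.094, 0,0,0,0,0,0.010,0.094, 0,0,0,0,0,0.010,0.094, 0,0,0,0,0,0.010,0.094]'; python3 - <<'E'
from h import *
R=bot.state();print(R["position"],R["wrist_force"],R["gripper_width"])
im=bot.read_camera("scene")[:,:,::-1][110:230,140:260]
cv2.imwrite("pics/g6.png",cv2.resize(im,None,fx=5,fy=5,interpolation=cv2.INTER_CUBIC))
E
```

```text
time_s: 6.4
position: [0.5873, -0.3345, -0.0003]
ee_rot: [-0.0, 0.795, 0.607, -0.0]
wrist_force: [-0.3, -0.1, 1.1]
gripper_width: 1.0
[ 5.87250307e-01 -3.34493737e-01 -3.29886033e-04] [-0.34676029 -0.11636423  1.0710844 ] 0.9997401557086368
```

View pics/g6.png

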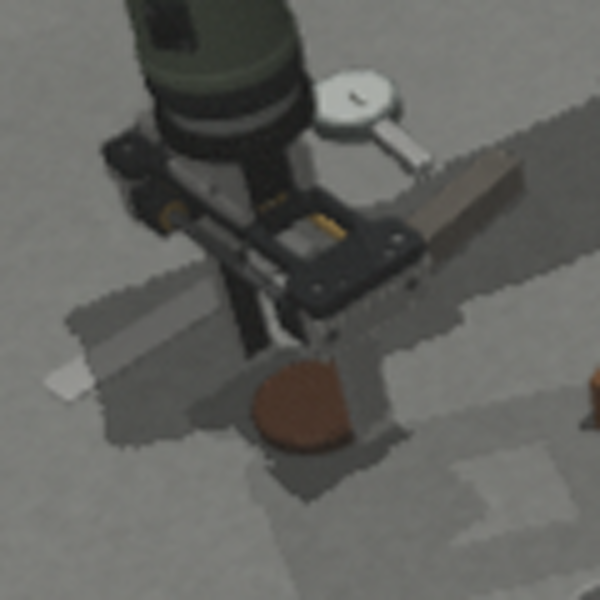

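```bash
python3 -m jog '[0,0,0,0,0,0.003,0.094, 0,0,0,0,0,0.006,0.094, 0,0,0,0,0,0.006,0.094, 0,0,0,0,0,0.006,0.094]'; python3 -m jog '[0,0,0,0,0,0.002,0.094, 0,0,0,0,0,0.002,0.094, 0,0,0,0,0,0.002,0.094]'
```

```text
time_s: 6.78
position: [0.5872, -0.3345, -0.0063]
ee_rot: [-0.0, 0.795, 0.607, -0.0]
wrist_force: [0.1, 0.5, 0.5]
gripper_width: 0.999
time_s: 7.03
position: [0.5874, -0.3347, -0.008]
ee_rot: [-0.0, 0.795, 0.607, -0.0]
wrist_force: [-0.4, 0.1, 0.1]
gripper_width: 1.001
```

```bash
python3 -m jog '[0,0,0,0,0,0.002,0.094, 0,0,0,0,0,0.002,0.094, 0,0,0,0,0,0.002,0.094]';python3 - <<'E'
from h import *
im=bot.read_camera("scene")[:,:,::-1][110:230,140:260]
cv2.imwrite("pics/g7.png",cv2.resize(im,None,fx=5,fy=5,interpolation=cv2.INTER_CUBIC))
E
```

```text
time_s: 7.28
position: [0.5874, -0.3346, -0.01]
ee_rot: [-0.0, 0.795, 0.607, -0.0]
wrist_force: [0.1, -0.4, -0.0]
gripper_width: 0.997
```

View pics/g7.png

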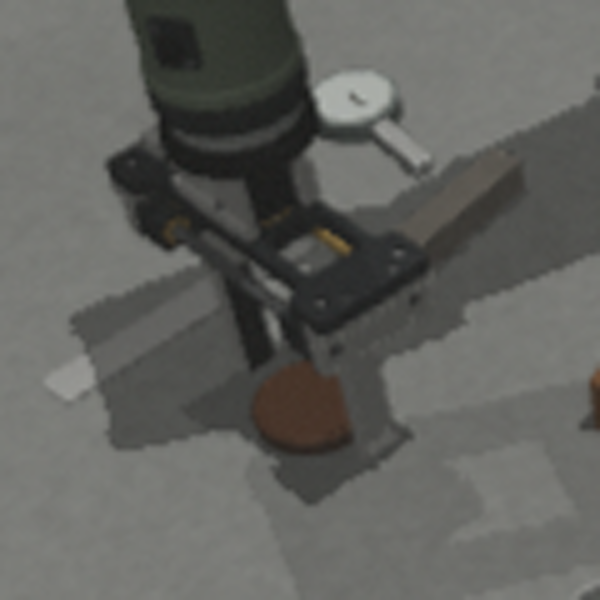

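```bash
python3 -m jog '[0,0,0,0,0,0,0.06, 0,0,0,0,0,0,0.06, 0,0,0,0,0,0,0.06, 0,0,0,0,0,0,0.06, 0,0,0,0,0,0,0.06, 0,0,0,0,0,0,0.06]' 15;python3 - <<'E'
from h import *
im=bot.read_camera("scene")[:,:,::-1][110:230,140:260]
cv2.imwrite("pics/g8.png",cv2.resize(im,None,fx=5,fy=5,interpolation=cv2.INTER_CUBIC))
E
```

```text
time_s: 7.83
position: [0.5876, -0.3348, -0.0098]
ee_rot: [0.0, 0.795, 0.607, 0.0]
wrist_force: [-0.2, -1.3, -0.3]
gripper_width: 0.688
```

View pics/g8.png

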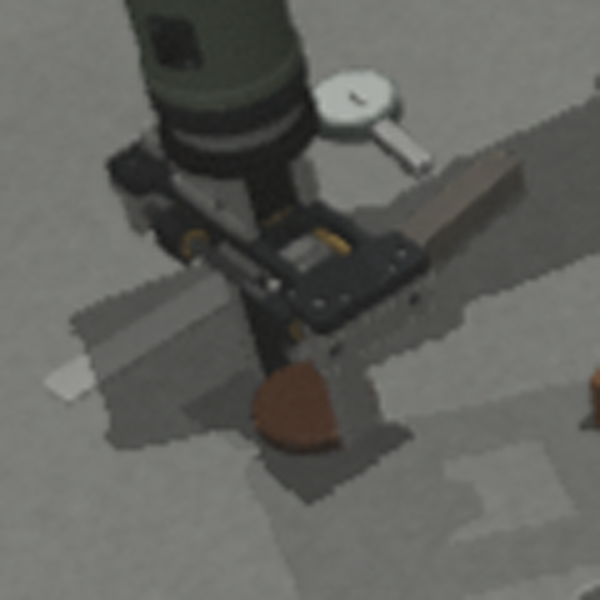

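Gripped at 64.7 mm, close to 66 mm. So the true tool sits about 30 mm higher than the nominal figure, with tips near the table at reported z ≈ -10 mm. I'll lift slowly and check.

```bash
python3 -m jog '[0,0,0,0,0,-0.005,0.06, 0,0,0,0,0,-0.015,0.06, 0,0,0,0,0,-0.035,0.06, 0,0,0,0,0,-0.06,0.06, 0,0,0,0,0,-0.09,0.06, 0,0,0,0,0,-0.11,0.06, 0,0,0,0,0,-0.11,0.06, 0,0,0,0,0,-0.11,0.06]' 25;python3 - <<'E'
from h import *
im=bot.read_camera("scene")[:,:,::-1][80:220,130:270]
cv2.imwrite("pics/g9.png",cv2.resize(im,None,fx=4,fy=4,interpolation=cv2.INTER_CUBIC))
E
```

```text
time_s: 8.55
position: [0.5888, -0.3357, 0.1025]
ee_rot: [0.002, 0.795, 0.607, 0.001]
wrist_force: [-0.7, -0.1, -1.6]
gripper_width: 0.687
```

View pics/g9.png

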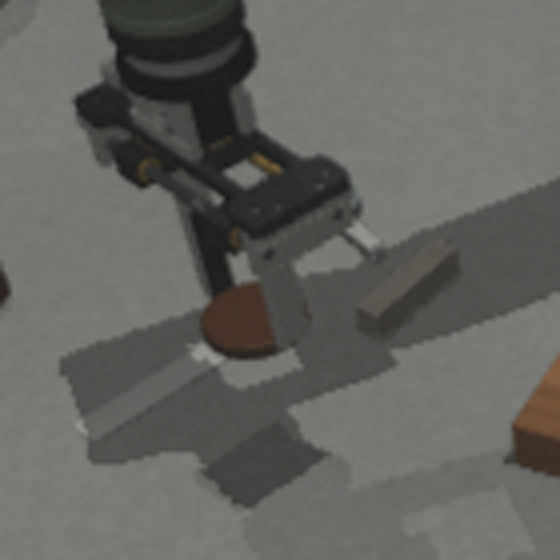

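```bash
python3 - <<'E'
from h import *
im=bot.read_camera("scene"); R=bot.regions_of("scene","lens_large")
for r in R: ys,xs=np.nonzero(r["mask"]);print(r["score"],xs.mean(),ys.mean(),len(xs))
c=im[80:220,130:270].astype(int)
brown=((im[:,:,0].astype(int)-im[:,:,2])>20)
brown[:, 270:]=0; brown[:130]=0; brown[185:]=0; brown[:,:165]=0
ys,xs=np.nonzero(brown);print(xs.min(),xs.max(),ys.min(),ys.max(),len(xs))
W=np.zeros((400,640));W[148:185,165:193]=1
p=bot.state()["position"]
best=[]
for z in(.102,.107,.112,.117):
    def cost(v):
        return (np.abs(sil("scene","lens_large",[v[0]/100,v[1]/100,0],z)-brown)*W).sum()
    v0=np.array([58.8,-33.5]);r=minimize(cost,v0,method="Nelder-Mead",options=dict(initial_simplex=np.r_[v0[None],v0+np.diag([1,1])]))
    print(z,r.x,r.fun)
print(p)
E
```

```text
0.69 190.31358885017423 160.65505226480838 287
0.47 437.56140350877195 285.719298245614 171
182 269 138 184 317
0.102 [ 57.78265314 -33.87864351] 28.875
0.107 [ 58.25687059 -33.37849563] 29.3125
0.112 [ 58.50707703 -33.05923462] 30.375
0.117 [ 59.01385139 -32.45317662] 30.0625
[ 0.58607021 -0.33365548  0.09775826]
```

```bash
python3 - <<'E'
from h import *
plan((.481,-.150,.1,1.304))
E
```

```text
t 8.7 pos [ 0.5861 -0.3337  0.0978] yaw 1.304 w 64.5 F [ 0.3  0.6 -1.8] q [-0.65  0.49  1.36 -0.    1.3  -1.95]
(0.481, -0.15, 0.1, 1.304) turn [-0.004 -0.002 -0.   ] shift [ 0.1495 -0.1498 -0.0014]
```

```bash
python3 -m jog '[0,0,0,0.03,-0.03,0,0.06, 0,0,0,0.06,-0.06,0,0.06, 0,0,0,0.09,-0.09,0,0.06, 0,0,0,0.12,-0.12,0,0.06, 0,0,0,0.14,-0.14,0,0.06, 0,0,0,0.15,-0.15,0,0.06, 0,0,0,0.15,-0.15,0,0.06, 0,0,0,0.15,-0.15,0,0.06, 0,0,0,0.15,-0.15,0,0.06, 0,0,0,0.15,-0.15,0,0.06]';python3 - <<'E'
from h import *
plan((.481,-.150,.04,1.304),(.481,-.150,.031,1.304))
im=bot.read_camera("scene")[:,:,::-1][90:240,190:340]
cv2.imwrite("pics/h1.png",cv2.resize(im,None,fx=4,fy=4,interpolation=cv2.INTER_CUBIC))
E
```

```text
time_s: 9.53
position: [0.483, -0.1517, 0.0999]
ee_rot: [0.0, 0.795, 0.606, -0.0]
wrist_force: [-0.0, 0.0, -0.9]
gripper_width: 0.69
t 9.53 pos [ 0.483  -0.1517  0.0999] yaw 1.303 w 64.9 F [-0.   0.  -0.9] q [-0.48  0.16  1.8  -0.    1.19 -1.78]
(0.481, -0.15, 0.04, 1.304) turn [ 0.     0.    -0.001] shift [ 0.0011 -0.0024  0.0599]
(0.481, -0.15, 0.031, 1.304) turn [ 0.     0.    -0.001] shift [ 0.0011 -0.0024  0.0689]
```

View pics/h1.png

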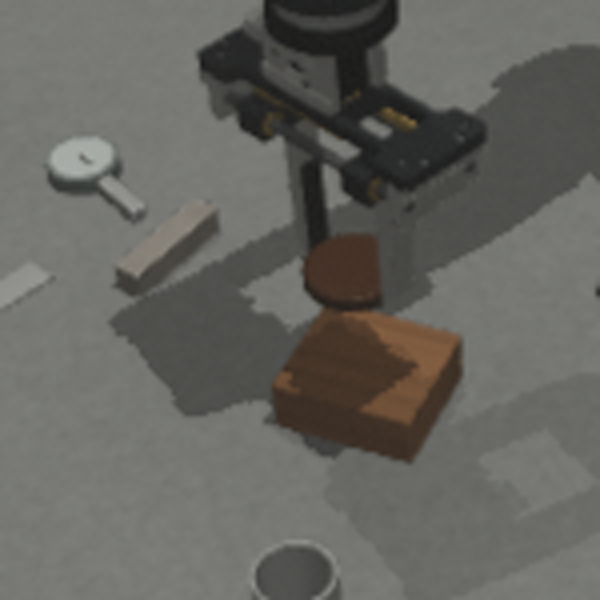

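The lens is level and hangs right over the block. I'll lower it in stages, watching the force.

```bash
python3 -m jog '[0,0,0,0.001,-0.001,0.03,0.06, 0,0,0,0.001,-0.001,0.05,0.06, 0,0,0,0.001,-0.001,0.06,0.06, 0,0,0,0.001,-0.001,0.064,0.06, 0,0,0,0.001,-0.001,0.065,0.06, 0,0,0,0.001,-0.001,0.065,0.06, 0,0,0,0.001,-0.001,0.065,0.06]'; python3 -m jog '[0,0,0,0,0,0.001,0.06, 0,0,0,0,0,0.002,0.06, 0,0,0,0,0,0.002,0.06]'; python3 -m jog '[0,0,0,0,0,0.001,0.06, 0,0,0,0,0,0.001,0.06]'; python3 - <<'E'
from h import *
plan((.481,-.150,.031,1.304))
im=bot.read_camera("scene")[:,:,::-1][120:220,230:330]
cv2.imwrite("pics/h2.png",cv2.resize(im,None,fx=6,fy=6,interpolation=cv2.INTER_CUBIC))
E
```

```text
time_s: 10.17
position: [0.4829, -0.15, 0.0363]
ee_rot: [0.001, 0.795, 0.607, 0.001]
wrist_force: [0.8, 0.1, 0.0]
gripper_width: 0.688
time_s: 10.42
position: [0.4821, -0.1494, 0.0336]
ee_rot: [0.0, 0.795, 0.607, 0.0]
wrist_force: [0.2, 0.9, -0.4]
gripper_width: 0.68
time_s: 10.58
position: [0.4817, -0.1492, 0.0322]
ee_rot: [0.0, 0.795, 0.607, 0.0]
wrist_force: [0.3, -0.6, -0.5]
gripper_width: 0.687
t 10.58 pos [ 0.4817 -0.1492  0.0322] yaw 1.304 w 64.6 F [ 0.3 -0.6 -0.5] q [-0.47  0.25  1.85 -0.    1.04 -1.78]
(0.481, -0.15, 0.031, 1.304) turn [0. 0. 0.] shift [-0.0009 -0.0005  0.0012]
```

View pics/h2.png

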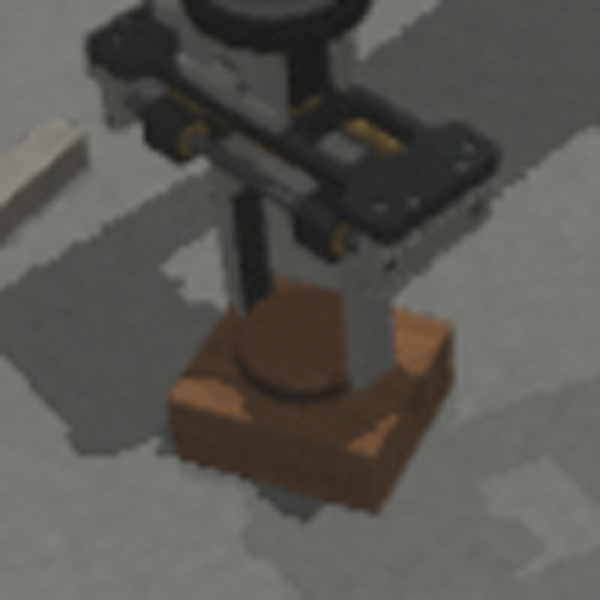

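```bash
python3 -m jog '[0,0,0,0,0,0.001,0.06, 0,0,0,0,0,0.001,0.06, 0,0,0,0,0,0.001,0.06]'; python3 -m jog '[0,0,0,0,0,0.001,0.06, 0,0,0,0,0,0.001,0.06,0,0,0,0,0,0.001,0.06]';  python3 -m jog '[0,0,0,0,0,0.001,0.06, 0,0,0,0,0,0.001,0.06,0,0,0,0,0,0.001,0.06]'
```

```text
time_s: 10.88
position: [0.4816, -0.1492, 0.0311]
ee_rot: [-0.0, 0.795, 0.607, -0.0]
wrist_force: [-0.7, -0.2, -0.4]
gripper_width: 0.689
time_s: 11.13
position: [0.4817, -0.1493, 0.0301]
ee_rot: [0.0, 0.795, 0.607, -0.0]
wrist_force: [0.3, -0.2, -0.2]
gripper_width: 0.691
time_s: 11.38
position: [0.4818, -0.1493, 0.0301]
ee_rot: [-0.0, 0.795, 0.607, -0.0]
wrist_force: [-2.6, -0.0, 6.3]
gripper_width: 0.686
```

```bash
python3 -m jog '[0,0,0,0,0,-0.001,0.094, 0,0,0,0,0,-0.001,0.094, 0,0,0,0,0,-0.001,0.094, 0,0,0,0,0,-0.001,0.094, 0,0,0,0,0,-0.01,0.094, 0,0,0,0,0,-0.03,0.094, 0,0,0,0,0,-0.06,0.094, 0,0,0,0,0,-0.1,0.094, 0,0,0,0,0,-0.12,0.094, 0,0,0,0,0,-0.12,0.094, 0,0,0,0,0,-0.12,0.094]';python3 - <<'E'
from h import *
plan((.591,.321,.15,1.304),(.591,.321,.03,1.304))
E
```

```text
time_s: 12.3
position: [0.4829, -0.1499, 0.1512]
ee_rot: [0.002, 0.795, 0.607, 0.001]
wrist_force: [-0.7, -0.3, -0.8]
gripper_width: 1.0
t 12.3 pos [ 0.4829 -0.1499  0.1512] yaw 1.304 w 94.0 F [-0.7 -0.3 -0.8] q [-0.47  0.09  1.76  0.    1.29 -1.78]
(0.591, 0.321, 0.15, 1.304) turn [0.004 0.001 0.   ] shift [ 0.4827 -0.0199  0.0007]
(0.591, 0.321, 0.03, 1.304) turn [0.004 0.001 0.   ] shift [ 0.4828 -0.0204  0.1207]
```

```bash
python3 -m jog '[0,0,0,0.483,-0.019,0,0.094, 0,0,0,0.483,-0.019,0,0.094, 0,0,0,0.483,-0.019,0,0.094, 0,0,0,0.483,-0.019,0,0.094, 0,0,0,0.483,-0.019,0,0.094, 0,0,0,0.483,-0.019,0,0.094, 0,0,0,0.483,-0.019,0,0.094, 0,0,0,0.483,-0.019,0,0.094, 0,0,0,0.483,-0.019,0,0.094, 0,0,0,0.483,-0.019,0,0.094, 0,0,0,0.483,-0.019,0,0.094, 0,0,0,0.483,-0.019,0,0.094, 0,0,0,0.483,-0.019,0.03,0.094, 0,0,0,0.483,-0.019,0.06,0.06, 0,0,0,0.483,-0.019,0.06,0.06, 0,0,0,0.483,-0.019,0.06,0.06]';python3 - <<'E'
from h import *
plan((.591,.321,.03,1.304))
b=bot.read_camera("scene");t=bot.read_camera("top")
R=bot.regions_of("top","lens_large")
for r in R: 
    ys,xs=np.nonzero(r["mask"]); print(r["score"],xs.mean(),ys.mean())
    if abs(xs.mean()-374)<30: print(fit("lens_large",{"top":r["mask"].astype(np.float32)},(.481,-.15),.04,False))
R=bot.regions_of("scene","lens_large")
for r in R: 
    ys,xs=np.nonzero(r["mask"]); print(r["score"],xs.mean(),ys.mean())
    if abs(xs.mean()-282)<30: print(fit("lens_large",{"scene":r["mask"].astype(np.float32)},(.481,-.15),.04,False))
a=cv2.resize(b[130:230,230:330,::-1],(400,400),interpolation=cv2.INTER_CUBIC)
c=cv2.resize(b[220:320,380:480,::-1],(400,400),interpolation=cv2.INTER_CUBIC)
cv2.imwrite("pics/h3.png",np.hstack([a,c]))
E
```

```text
time_s: 13.63
position: [0.5871, 0.3203, 0.0845]
ee_rot: [-0.001, 0.795, 0.607, -0.005]
wrist_force: [0.6, -0.6, -0.2]
gripper_width: 0.823
t 13.63 pos [0.5871 0.3203 0.0845] yaw 1.304 w 77.3 F [ 0.6 -0.6 -0.2] q [ 0.37  0.5   1.38 -0.    1.27 -0.93]
(0.591, 0.321, 0.03, 1.304) turn [-0.008  0.006  0.   ] shift [0.002  0.004  0.0545]
0.81 374.3771043771044 214.5841750841751
(array([ 0.48111405, -0.15055452,  0.        ]), np.float64(0.04955808073282242))
0.6 280.8988764044944 176.9494382022472
(array([ 0.48010937, -0.15103125,  0.        ]), np.float64(0.20224718749523163))
```

View pics/h3.png

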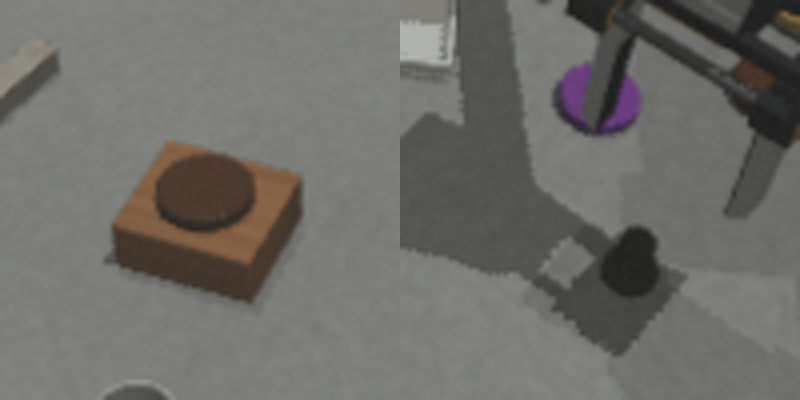

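The large lens is centred on the block: the fit gives (0.481,-0.151), against (0.481,-0.150) for the block. The holder's right below the open fingers in the scene view, near (437,285), so I'll descend on it.

```bash
python3 -m jog '[0,0,0,0,0,0,0.06, 0,0,0,0,0,0.03,0.06, 0,0,0,0,0,0.06,0.06, 0,0,0,0,0,0.08,0.06, 0,0,0,0,0,0.084,0.06, 0,0,0,0,0,0.084,0.06, 0,0,0,0,0,0.084,0.06]';python3 - <<'E'
from h import *
plan((.591,.321,.003,1.304))
b=bot.read_camera("scene")
cv2.imwrite("pics/h4.png",cv2.resize(b[220:320,380:480,::-1],(500,500),interpolation=cv2.INTER_CUBIC))
E
```

```text
time_s: 14.42
position: [0.5921, 0.322, 0.0069]
ee_rot: [0.0, 0.795, 0.607, 0.001]
wrist_force: [-0.2, -0.7, 0.4]
gripper_width: 0.643
t 14.42 pos [0.5921 0.322  0.0069] yaw 1.304 w 60.5 F [-0.2 -0.7  0.4] q [ 0.37  0.59  1.41  0.    1.13 -0.93]
(0.591, 0.321, 0.003, 1.304) turn [ 0.002 -0.002 -0.   ] shift [-0.0013 -0.0008  0.0039]
```

View pics/h4.png

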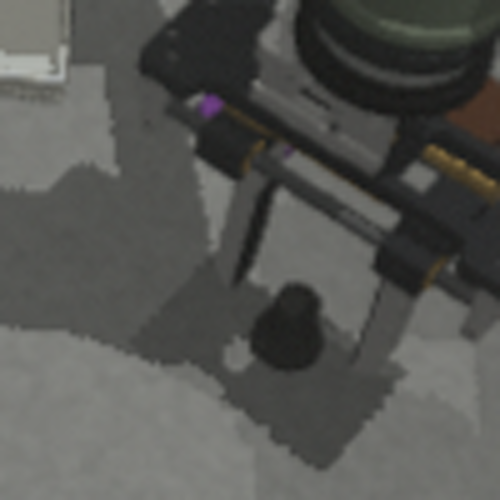

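```bash
python3 -m jog '[0,0,0,0,0,0.003,0.06, 0,0,0,0,0,0.003,0.04, 0,0,0,0,0,0.003,0.03, 0,0,0,0,0,0.003,0.015, 0,0,0,0,0,0.003,0.015, 0,0,0,0,0,0.003,0.015, 0,0,0,0,0,0.003,0.015, 0,0,0,0,0,0.003,0.015, 0,0,0,0,0,0.003,0.015]' 10;python3 - <<'E'
from h import *
plan((.591,.321,.003,1.304))
b=bot.read_camera("scene")
cv2.imwrite("pics/h5.png",cv2.resize(b[220:320,380:480,::-1],(500,500),interpolation=cv2.INTER_CUBIC))
E
```

```text
time_s: 15.22
position: [0.5907, 0.3216, 0.0021]
ee_rot: [-0.0, 0.795, 0.607, -0.0]
wrist_force: [0.2, 0.3, 0.6]
gripper_width: 0.211
t 15.22 pos [0.5907 0.3216 0.0021] yaw 1.304 w 19.9 F [0.2 0.3 0.6] q [ 0.37  0.6   1.42 -0.    1.13 -0.93]
(0.591, 0.321, 0.003, 1.304) turn [-0.  0.  0.] shift [-0.0005  0.0005 -0.0009]
```

View pics/h5.png

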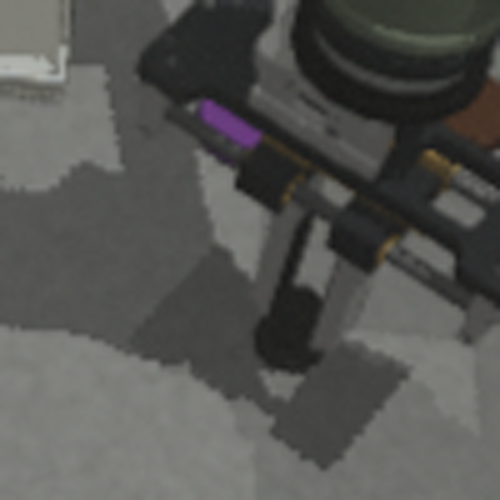

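Gripped at 19.9 mm on the 20 mm stem. Next: lift and carry it to the block.

```bash
python3 -m jog '[0,0,0,0,0,-0.01,0.015, 0,0,0,0,0,-0.03,0.015, 0,0,0,0,0,-0.06,0.015, 0,0,0,0,0,-0.1,0.015, 0,0,0,-0.02,0,-0.14,0.015, 0,0,0,-0.484,0.018,-0.14,0.015, 0,0,0,-0.484,0.018,-0.14,0.015, 0,0,0,-0.484,0.018,-0.14,0.015, 0,0,0,-0.484,0.018,-0.14,0.015, 0,0,0,-0.484,0.018,-0.14,0.015, 0,0,0,-0.484,0.018,-0.14,0.015, 0,0,0,-0.484,0.018,-0.14,0.015, 0,0,0,-0.484,0.018,-0.14,0.015, 0,0,0,-0.484,0.018,-0.14,0.015, 0,0,0,-0.484,0.018,-0.14,0.015, 0,0,0,-0.484,0.018,-0.14,0.015, 0,0,0,-0.484,0.018,-0.14,0.015, 0,0,0,-0.484,0.018,-0.14,0.015]'; python3 -m jog '[0,0,0,0,0,0.03,0.015, 0,0,0,0,0,0.05,0.015, 0,0,0,0,0,0.06,0.015, 0,0,0,0,0,0.06,0.015, 0,0,0,0,0,0.06,0.015]'; python3 - <<'E'
from h import *
plan((.481,-.1505,.07,1.304),(.481,-.1505,.054,1.304))
b=bot.read_camera("scene")
cv2.imwrite("pics/h6.png",cv2.resize(b[110:230,220:340,::-1],(540,540),interpolation=cv2.INTER_CUBIC))
E
```

```text
time_s: 16.77
position: [0.4801, -0.1526, 0.143]
ee_rot: [0.001, 0.796, 0.605, 0.0]
wrist_force: [-0.4, 0.4, -0.4]
gripper_width: 0.209
time_s: 17.18
position: [0.4806, -0.1487, 0.0822]
ee_rot: [-0.0, 0.794, 0.607, -0.0]
wrist_force: [1.1, -1.2, -0.4]
gripper_width: 0.212
t 17.18 pos [ 0.4806 -0.1487  0.0822] yaw 1.306 w 19.9 F [ 1.1 -1.2 -0.4] q [-0.47  0.18  1.82  0.    1.15 -1.78]
(0.481, -0.1505, 0.07, 1.304) turn [-0.001 -0.     0.002] shift [-0.0016  0.0008  0.0122]
(0.481, -0.1505, 0.054, 1.304) turn [-0.001 -0.     0.002] shift [-0.0016  0.0008  0.0282]
```

View pics/h6.png

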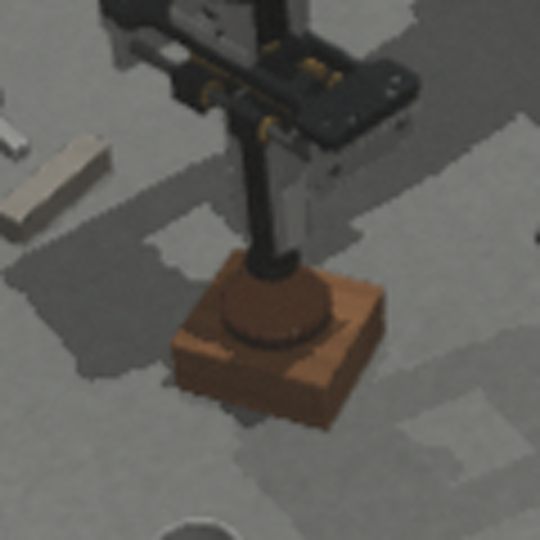

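```bash
python3 -m jog '[0,0,0,0,0,0.012,0.015, 0,0,0,0,0,0.022,0.015, 0,0,0,0,0,0.025,0.015, 0,0,0,0,0,0.025,0.015, 0,0,0,0,0,0.025,0.015]'; python3 - <<'E'
from h import *
import time
plan((.481,-.1505,.054,1.304))
E
python3 -m jog '[0,0,0,0,0,0.001,0.015, 0,0,0,0,0,0.001,0.015, 0,0,0,0,0,0.001,0.015]'; python3 -m jog '[0,0,0,0,0,0.001,0.015, 0,0,0,0,0,0.001,0.015, 0,0,0,0,0,0.001,0.015]'
```

```text
time_s: 17.65
position: [0.4807, -0.1499, 0.0574]
ee_rot: [0.0, 0.795, 0.607, 0.0]
wrist_force: [0.8, -0.4, 0.2]
gripper_width: 0.21
t 17.65 pos [ 0.4807 -0.1499  0.0574] yaw 1.304 w 19.8 F [ 0.8 -0.4  0.2] q [-0.47  0.21  1.84 -0.    1.09 -1.78]
(0.481, -0.1505, 0.054, 1.304) turn [0. 0. 0.] shift [-0.0004  0.0005  0.0034]
time_s: 17.9
position: [0.4808, -0.1502, 0.0565]
ee_rot: [0.0, 0.795, 0.607, 0.0]
wrist_force: [-0.4, -0.2, 0.4]
gripper_width: 0.209
time_s: 18.15
position: [0.4804, -0.15, 0.0551]
ee_rot: [-0.0, 0.795, 0.607, -0.0]
wrist_force: [-0.2, -0.3, -1.0]
gripper_width: 0.205
```

```bash
python3 -m jog '[0,0,0,0,0,0.001,0.015, 0,0,0,0,0,0.001,0.015, 0,0,0,0,0,0.001,0.015]'; python3 -m jog '[0,0,0,0,0,0.001,0.015, 0,0,0,0,0,0.001,0.015, 0,0,0,0,0,0.001,0.015]'
```

```text
time_s: 18.4
position: [0.4804, -0.15, 0.0541]
ee_rot: [-0.0, 0.795, 0.607, -0.0]
wrist_force: [-0.6, 0.1, -0.3]
gripper_width: 0.209
time_s: 18.65
position: [0.4805, -0.15, 0.054]
ee_rot: [-0.0, 0.795, 0.607, -0.0]
wrist_force: [-1.8, 0.6, 6.0]
gripper_width: 0.211
```

Contact shows at 6 N. I'll back off 1 mm, release gently and rise straight up.

```bash
python3 -m jog '[0,0,0,0,0,-0.001,0.015, 0,0,0,0,0,-0.001,0.022, 0,0,0,0,0,-0.001,0.03, 0,0,0,0,0,-0.001,0.05, 0,0,0,0,0,-0.001,0.05, 0,0,0,0,0,-0.01,0.05, 0,0,0,0,0,-0.03,0.05, 0,0,0,0,0,-0.06,0.05, 0,0,0,0,0,-0.1,0.05, 0,0,0,0,0,-0.12,0.05, 0,0,0,0,0,-0.12,0.05]';python3 - <<'E'
from h import *
plan((.429,.3567,.15,1.304),(.429,.3567,.09,1.304))
b=bot.read_camera("scene")
cv2.imwrite("pics/h7.png",cv2.resize(b[110:230,220:340,::-1],(540,540),interpolation=cv2.INTER_CUBIC))
E
```

```text
time_s: 19.57
position: [0.4846, -0.152, 0.18]
ee_rot: [0.006, 0.795, 0.607, 0.003]
wrist_force: [0.4, -0.8, 0.5]
gripper_width: 0.53
t 19.57 pos [ 0.4846 -0.152   0.18  ] yaw 1.304 w 49.8 F [ 0.4 -0.8  0.5] q [-0.47  0.06  1.73 -0.    1.34 -1.78]
(0.429, 0.3567, 0.15, 1.304) turn [0.012 0.003 0.   ] shift [ 0.4762 -0.188   0.0265]
(0.429, 0.3567, 0.09, 1.304) turn [0.012 0.003 0.   ] shift [ 0.4763 -0.1888  0.0865]
```

View pics/h7.png

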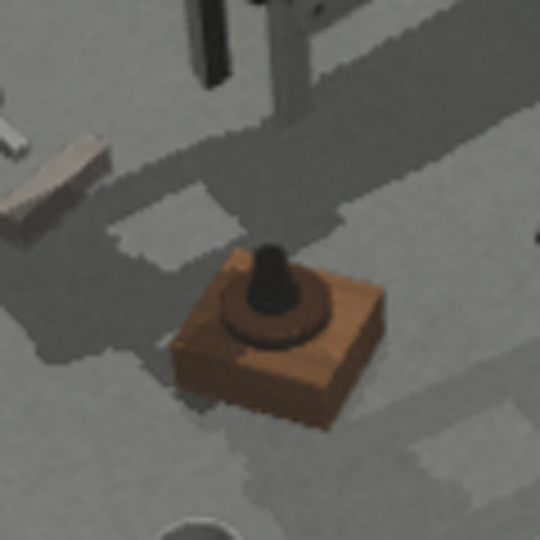

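```bash
python3 -m jog '[0,0,0,0.476,-0.184,0,0.08, 0,0,0,0.476,-0.184,0,0.08, 0,0,0,0.476,-0.184,0,0.08, 0,0,0,0.476,-0.184,0,0.08, 0,0,0,0.476,-0.184,0,0.08, 0,0,0,0.476,-0.184,0,0.08, 0,0,0,0.476,-0.184,0,0.08, 0,0,0,0.476,-0.184,0,0.08, 0,0,0,0.476,-0.184,0,0.08, 0,0,0,0.476,-0.184,0,0.08, 0,0,0,0.476,-0.184,0,0.08, 0,0,0,0.476,-0.184,0,0.08, 0,0,0,0.476,-0.184,0,0.08, 0,0,0,0.476,-0.184,0.04,0.08, 0,0,0,0.476,-0.184,0.08,0.08, 0,0,0,0.476,-0.184,0.12,0.08, 0,0,0,0.476,-0.184,0.13,0.08, 0,0,0,0.476,-0.184,0.13,0.08, 0,0,0,0.476,-0.184,0.13,0.08]';python3 - <<'E'
from h import *
plan((.429,.3567,-.0095,1.304))
b=bot.read_camera("scene");t=bot.read_camera("top")
cv2.imwrite("pics/h8.png",cv2.resize(b[180:300,410:530,::-1],(540,540),interpolation=cv2.INTER_CUBIC))
for n,z in(("lens_large",.04),("holder",.052)):
  for cam in("top","scene"):
    for r in bot.regions_of(cam,n):
        ys,xs=np.nonzero(r["mask"]); u=proj(cam,[[.481,-.15,z+.01]])[0]
        if np.hypot(*(u-[xs.mean(),ys.mean()]))<20: print(n,cam,fit(n,{cam:r["mask"].astype(np.float32)},(.481,-.15),z,False))
E
```

```text
time_s: 21.2
position: [0.4284, 0.3571, 0.0431]
ee_rot: [-0.0, 0.795, 0.607, -0.001]
wrist_force: [0.6, 0.0, 1.2]
gripper_width: 0.855
t 21.2 pos [0.4284 0.3571 0.0431] yaw 1.303 w 80.4 F [0.6 0.  1.2] q [ 0.54  0.34  1.71 -0.    1.1  -0.76]
(0.429, 0.3567, -0.0095, 1.304) turn [-0.001  0.001 -0.001] shift [-0.0002  0.0007  0.0526]
lens_large top (array([ 0.48149503, -0.15040887,  0.        ]), np.float64(0.5096784830093384))
lens_large scene (array([ 0.48156525, -0.1497572 ,  0.        ]), np.float64(0.7659465074539185))
holder top (array([ 0.48175333, -0.15057667,  0.        ]), np.float64(0.0703125))
```

View pics/h8.png

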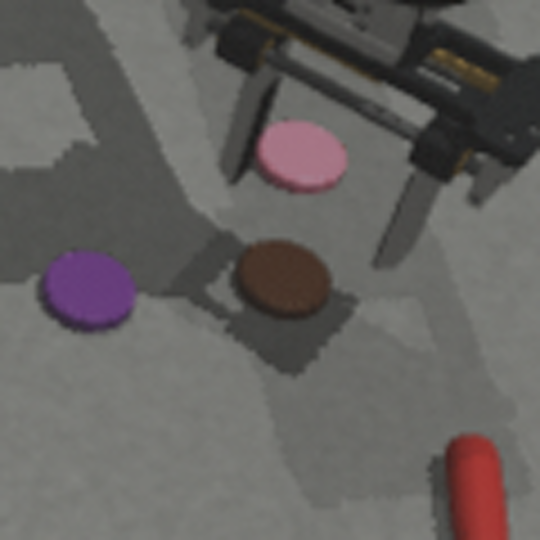

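The holder sits within about 1 mm of the lens centre. The brown lens is between the jaws, with pink and purple clear of them, so I'll descend and grip.

```bash
python3 -m jog '[0,0,0,0,0,0.03,0.08, 0,0,0,0,0,0.045,0.08, 0,0,0,0,0,0.052,0.08, 0,0,0,0,0,0.052,0.08, 0,0,0,0,0,0.052,0.08, 0,0,0,0,0,0.052,0.044, 0,0,0,0,0,0.052,0.044, 0,0,0,0,0,0.052,0.044, 0,0,0,0,0,0.052,0.044, 0,0,0,0,0,0.052,0.044, 0,0,0,0,0,0.052,0.044]' 20;python3 - <<'E'
from h import *
plan((.429,.3567,-.0095,1.304))
b=bot.read_camera("scene")
cv2.imwrite("pics/h9.png",cv2.resize(b[180:300,410:530,::-1],(540,540),interpolation=cv2.INTER_CUBIC))
E
```

```text
time_s: 22.42
position: [0.4288, 0.3579, -0.0084]
ee_rot: [0.0, 0.795, 0.607, 0.0]
wrist_force: [-0.3, -0.1, 1.4]
gripper_width: 0.516
t 22.42 pos [ 0.4288  0.3579 -0.0084] yaw 1.304 w 48.5 F [-0.3 -0.1  1.4] q [ 0.54  0.41  1.73  0.    1.   -0.76]
(0.429, 0.3567, -0.0095, 1.304) turn [ 0.    -0.001 -0.   ] shift [-0.0011  0.0005  0.0011]
```

View pics/h9.png

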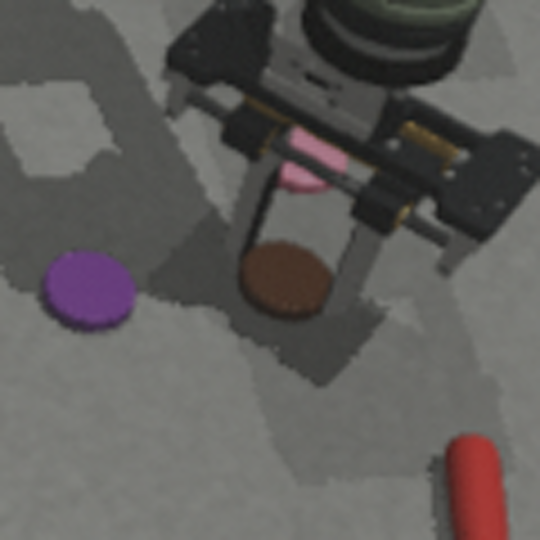

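```bash
python3 -m jog '[0,0,0,0,0,-0.01,0.044, 0,0,0,0,0,-0.03,0.044, 0,0,0,0,0,-0.06,0.044, 0,0,0,0,0,-0.1,0.044, 0,0,0,0,0,-0.14,0.044, 0,0,-0.374,-0.443,0.268,-0.14,0.044, 0,0,-0.374,-0.443,0.268,-0.14,0.044, 0,0,-0.374,-0.443,0.268,-0.14,0.044, 0,0,-0.374,-0.443,0.268,-0.14,0.044, 0,0,-0.374,-0.443,0.268,-0.14,0.044, 0,0,-0.374,-0.443,0.268,-0.14,0.044, 0,0,-0.374,-0.443,0.268,-0.14,0.044, 0,0,-0.374,-0.443,0.268,-0.14,0.044, 0,0,-0.374,-0.443,0.268,-0.14,0.044, 0,0,-0.374,-0.443,0.268,-0.14,0.044, 0,0,-0.374,-0.443,0.268,-0.14,0.044, 0,0,-0.374,-0.443,0.268,-0.14,0.044, 0,0,-0.374,-0.443,0.268,-0.14,0.044, 0,0,-0.374,-0.443,0.268,-0.14,0.044, 0,0,-0.374,-0.443,0.268,-0.14,0.044]';  python3 -m jog '[0,0,0,0,0,0,0.044,0,0,0,0,0,0,0.044,0,0,0,0,0,0.03,0.044,0,0,0,0,0,0.06,0.044,0,0,0,0,0,0.06,0.044,0,0,0,0,0,0.06,0.044]';python3 - <<'E'
from h import *
plan((.5705,-.1404,.02,1.678),(.5705,-.1404,-.0084,1.678))
b=bot.read_camera("scene")
cv2.imwrite("pics/i1.png",cv2.resize(b[110:250,200:340,::-1],(560,560),interpolation=cv2.INTER_CUBIC))
E
```

```text
time_s: 24.13
position: [0.5702, -0.1419, 0.1314]
ee_rot: [-0.0, 0.669, 0.743, 0.0]
wrist_force: [-0.4, -0.1, -0.3]
gripper_width: 0.514
time_s: 24.63
position: [0.5681, -0.138, 0.0695]
ee_rot: [-0.003, 0.667, 0.745, -0.001]
wrist_force: [-0.4, -0.4, 0.2]
gripper_width: 0.516
t 24.63 pos [ 0.5681 -0.138   0.0695] yaw 1.68 w 48.5 F [-0.4 -0.4  0.2] q [-0.39  0.35  1.62  0.    1.17 -2.07]
(0.5705, -0.1404, 0.02, 1.678) turn [-0.005 -0.003  0.002] shift [-0.0027  0.0024  0.0495]
(0.5705, -0.1404, -0.0084, 1.678) turn [-0.005 -0.003  0.002] shift [-0.0028  0.0025  0.0779]
```

View pics/i1.png

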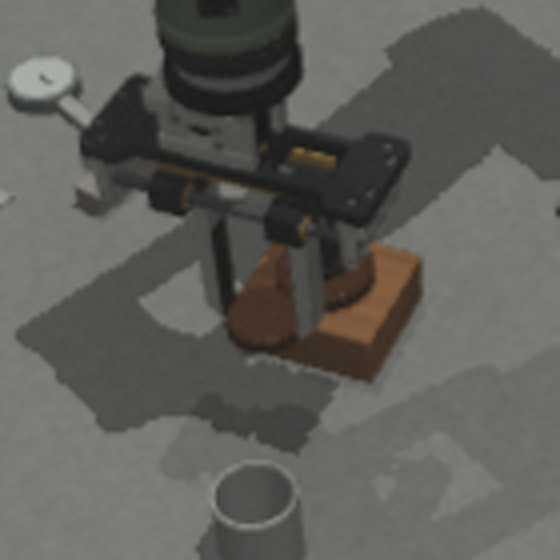

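```bash
python3 -m jog '[0,0,0,0,0,0.02,0.044,0,0,0,0,0,0.04,0.044,0,0,0,0,0,0.05,0.044,0,0,0,0,0,0.05,0.044,0,0,0,0,0,0.05,0.044]';python3 - <<'E'
from h import *
plan((.5705,-.1404,-.0084,1.678))
E
```

```text
time_s: 25.1
position: [0.5709, -0.1403, 0.0222]
ee_rot: [0.001, 0.668, 0.744, 0.0]
wrist_force: [-0.0, -0.7, -0.9]
gripper_width: 0.515
t 25.1 pos [ 0.5709 -0.1403  0.0222] yaw 1.678 w 48.4 F [-0.  -0.7 -0.9] q [-0.39  0.42  1.64 -0.    1.08 -2.07]
(0.5705, -0.1404, -0.0084, 1.678) turn [0.001 0.001 0.   ] shift [-0.0001 -0.0004  0.0306]
```

```bash
python3 -m jog '[0,0,0,0,0,0.015,0.044,0,0,0,0,0,0.025,0.044,0,0,0,0,0,0.028,0.044,0,0,0,0,0,0.028,0.044,0,0,0,0,0,0.028,0.044]';python3 -m jog '[0,0,0,0,0,0.0015,0.044,0,0,0,0,0,0.0015,0.044,0,0,0,0,0,0.0015,0.044]'; python3 -m jog '[0,0,0,0,0,0.001,0.044,0,0,0,0,0,0.001,0.044,0,0,0,0,0,0.001,0.044]'
```

```text
time_s: 25.52
position: [0.5705, -0.1404, -0.0064]
ee_rot: [0.0, 0.668, 0.744, 0.0]
wrist_force: [0.0, 0.8, 0.4]
gripper_width: 0.513
time_s: 25.77
position: [0.5705, -0.1404, -0.0079]
ee_rot: [0.0, 0.668, 0.744, 0.0]
wrist_force: [0.2, -0.1, -1.1]
gripper_width: 0.517
time_s: 26.02
position: [0.5707, -0.1405, -0.0084]
ee_rot: [0.0, 0.668, 0.744, 0.0]
wrist_force: [-2.5, 0.6, 5.0]
gripper_width: 0.518
```

```bash
python3 -m jog '[0,0,0,0,0,-0.001,0.05, 0,0,0,0,0,-0.001,0.065, 0,0,0,0,0,-0.001,0.075, 0,0,0,0,0,-0.001,0.075, 0,0,0,0,0,-0.01,0.075, 0,0,0,0,0,-0.03,0.075, 0,0,0,0,0,-0.06,0.075, 0,0,0,0,0,-0.1,0.075, 0,0,0,0,0,-0.14,0.075, 0,0,0,0,0,-0.16,0.07, 0,0,0,0,0,-0.16,0.07,0,0,0,0,0,-0.16,0.07]';python3 - <<'E'
from h import *
plan((.4222,-.3538,.15,1.489),(.4222,-.3538,.06,1.489))
b=bot.read_camera("scene")
cv2.imwrite("pics/i2.png",cv2.resize(b[110:250,200:340,::-1],(560,560),interpolation=cv2.INTER_CUBIC))
E
```

```text
time_s: 27.02
position: [0.5715, -0.1408, 0.153]
ee_rot: [0.002, 0.668, 0.744, 0.001]
wrist_force: [-1.1, -0.2, -0.5]
gripper_width: 0.744
t 27.02 pos [ 0.5715 -0.1408  0.153 ] yaw 1.678 w 70.0 F [-1.1 -0.2 -0.5] q [-0.39  0.26  1.55  0.    1.32 -2.07]
(0.4222, -0.3538, 0.15, 1.489) turn [0.004 0.002 0.189] shift [-0.1958 -0.1712  0.0028]
(0.4222, -0.3538, 0.06, 1.489) turn [0.004 0.002 0.189] shift [-0.1957 -0.1716  0.0928]
```

View pics/i2.png

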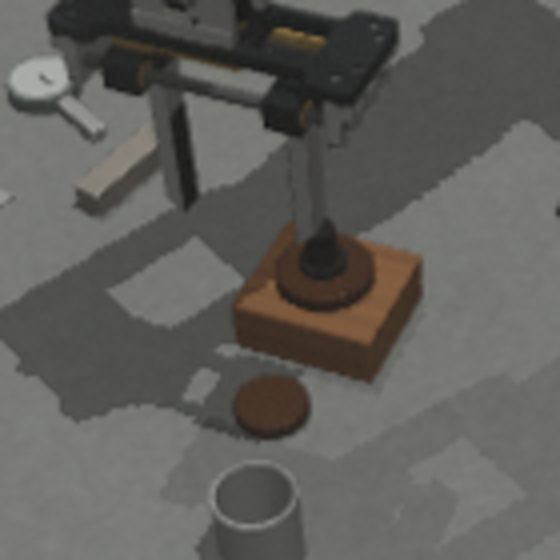

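The small lens lies behind the block with an even gap. Next the stone; the magnifier's handle is close by, so I'll keep the opening to 45 mm.

```bash
python3 -m jog '[0,0,0.1,-0.03,-0.026,0,0.06, 0,0,0.189,-0.195,-0.172,0,0.05, 0,0,0.189,-0.195,-0.172,0,0.045, 0,0,0.189,-0.195,-0.172,0,0.045, 0,0,0.189,-0.195,-0.172,0,0.045, 0,0,0.189,-0.195,-0.172,0,0.045, 0,0,0.189,-0.195,-0.172,0,0.045, 0,0,0.189,-0.195,-0.172,0,0.045, 0,0,0.189,-0.195,-0.172,0,0.045, 0,0,0.189,-0.195,-0.172,0.04,0.045, 0,0,0.189,-0.195,-0.172,0.08,0.045, 0,0,0.189,-0.195,-0.172,0.1,0.045, 0,0,0.189,-0.195,-0.172,0.1,0.045, 0,0,0.189,-0.195,-0.172,0.1,0.045]';python3 - <<'E'
from h import *
plan((.4222,-.3538,-.005,1.489))
b=bot.read_camera("scene");t=bot.read_camera("top")
cv2.imwrite("pics/i3.png",np.hstack([cv2.resize(b[90:210,170:290,::-1],(400,400),interpolation=cv2.INTER_CUBIC),cv2.resize(t[130:250,310:430,::-1],(400,400),interpolation=cv2.INTER_CUBIC)]))
for n,z,g in(("lens_large",.04,(.481,-.15)),("lens_small",0,(.57,-.14)),("holder",.052,(.481,-.15))):
  for cam in("top","scene"):
    for r in bot.regions_of(cam,n):
        ys,xs=np.nonzero(r["mask"]); u=proj(cam,[[*g,z+.01]])[0]
        if np.hypot(*(u-[xs.mean(),ys.mean()]))<20: print(n,cam,fit(n,{cam:r["mask"].astype(np.float32)},g,z,False))
E
```

```text
time_s: 28.23
position: [0.4201, -0.3496, 0.049]
ee_rot: [-0.002, 0.735, 0.679, 0.0]
wrist_force: [0.3, -0.3, 0.6]
gripper_width: 0.479
t 28.23 pos [ 0.4201 -0.3496  0.049 ] yaw 1.492 w 45.1 F [ 0.3 -0.3  0.6] q [-0.85  0.31  1.73  0.    1.11 -2.34]
(0.4222, -0.3538, -0.005, 1.489) turn [-0.003 -0.004  0.003] shift [-0.0042  0.0026  0.054 ]
lens_large top (array([ 0.48088589, -0.14990357,  0.        ]), np.float64(0.47841495275497437))
lens_large scene (array([ 0.48190752, -0.15052945,  0.        ]), np.float64(0.4271509647369385))
lens_small top (array([ 0.57067899, -0.14015625,  0.        ]), np.float64(0.0970744714140892))
lens_small scene (array([ 0.57215625, -0.1401875 ,  0.        ]), np.float64(0.18828125298023224))
```

View pics/i3.png

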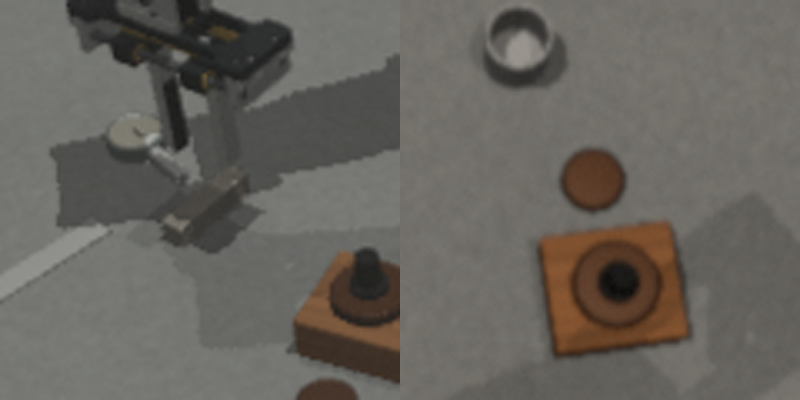

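```bash
python3 -m jog '[0,0,0,0,0,0.01,0.045,0,0,0,0,0,0.02,0.045,0,0,0,0,0,0.02,0.045]'; python3 - <<'E'
from h import *
print(unproj("top",(474,249),.005), unproj("scene",(170+187*.3,90+181*.3),.005))
plan((.4222,-.3538,-.006,1.489))
b=bot.read_camera("scene")
cv2.imwrite("pics/i4.png",cv2.resize(b[110:190,190:270,::-1],(560,560),interpolation=cv2.INTER_CUBIC))
E
```

```text
time_s: 28.88
position: [0.4184, -0.3509, 0.0279]
ee_rot: [-0.002, 0.736, 0.677, 0.0]
wrist_force: [-0.1, -0.1, -1.2]
gripper_width: 0.478
[ 0.39203008 -0.40419371  0.005     ] [ 0.39948048 -0.39047046  0.005     ]
t 28.88 pos [ 0.4184 -0.3509  0.0279] yaw 1.489 w 44.9 F [-0.1 -0.1 -1.2] q [-0.86  0.34  1.74  0.    1.06 -2.35]
(0.4222, -0.3538, -0.006, 1.489) turn [-0.003 -0.003 -0.   ] shift [-0.0027  0.0042  0.0339]
```

View pics/i4.png

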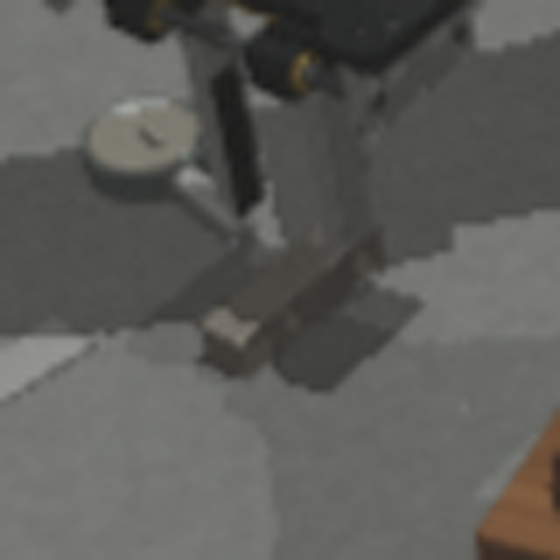

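```bash
python3 -m jog '[0,0,0,-0.002,0.008,0,0.038,0,0,0,-0.002,0.008,0,0.038,0,0,0,-0.002,0.008,0,0.038,0,0,0,-0.002,0.008,0,0.038]'; python3 - <<'E'
from h import *
plan((.428,-.354,-.006,1.489))
b=bot.read_camera("scene")
cv2.imwrite("pics/i5.png",cv2.resize(b[110:190,190:270,::-1],(560,560),interpolation=cv2.INTER_CUBIC))
E
```

```text
time_s: 29.27
position: [0.4282, -0.3555, 0.0309]
ee_rot: [0.0, 0.735, 0.678, -0.0]
wrist_force: [0.3, 0.4, -0.2]
gripper_width: 0.405
t 29.27 pos [ 0.4282 -0.3555  0.0309] yaw 1.489 w 38.0 F [ 0.3  0.4 -0.2] q [-0.85  0.35  1.72 -0.    1.07 -2.34]
(0.428, -0.354, -0.006, 1.489) turn [0. 0. 0.] shift [ 0.0015 -0.0004  0.0369]
```

View pics/i5.png

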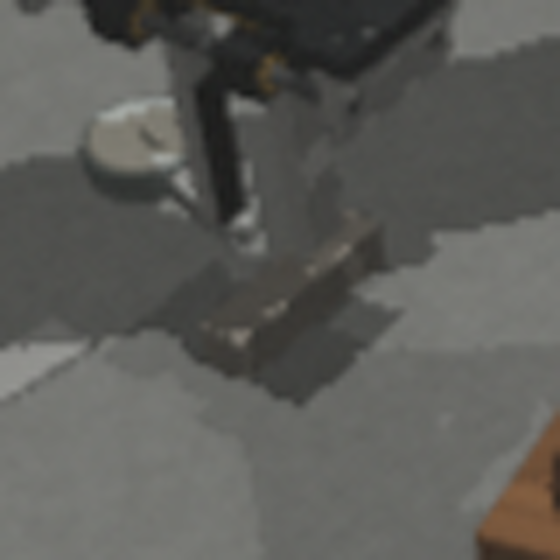

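```bash
python3 -m jog '[0,0,0,0.001,0,0.008,0.038,0,0,0,0.001,0,0.016,0.038,0,0,0,0.001,0,0.022,0.038,0,0,0,0.001,0,0.022,0.038]'; python3 - <<'E'
from h import *
plan((.428,-.354,-.006,1.489))
b=bot.read_camera("scene")
cv2.imwrite("pics/i6.png",cv2.resize(b[110:190,190:270,::-1],(560,560),interpolation=cv2.INTER_CUBIC))
E
```

```text
time_s: 29.65
position: [0.4265, -0.3526, 0.0064]
ee_rot: [-0.002, 0.735, 0.678, 0.0]
wrist_force: [0.2, 0.9, -0.3]
gripper_width: 0.404
t 29.65 pos [ 0.4265 -0.3526  0.0064] yaw 1.489 w 38.0 F [ 0.2  0.9 -0.3] q [-0.85  0.39  1.73 -0.    1.03 -2.34]
(0.428, -0.354, -0.006, 1.489) turn [-0.003 -0.003 -0.   ] shift [-0.0013  0.0016  0.0124]
```

View pics/i6.png

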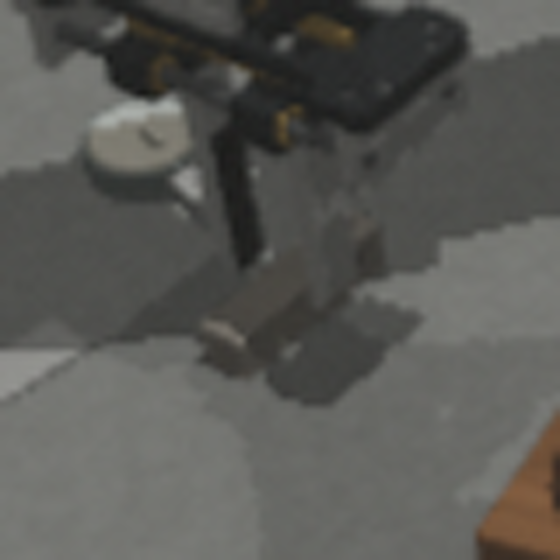

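The fingers straddle the stone without touching it. I'll go 12 mm lower and close.

```bash
python3 -m jog '[0,0,0,0,0,0.006,0.038,0,0,0,0,0,0.011,0.038,0,0,0,0,0,0.011,0.038,0,0,0,0,0,0.011,0.03,0,0,0,0,0,0.011,0.018,0,0,0,0,0,0.011,0.018,0,0,0,0,0,0.011,0.018,0,0,0,0,0,0.011,0.018,0,0,0,0,0,0.011,0.018]' 25; python3 - <<'E'
from h import *
plan((.428,-.354,.15,1.489))
E
```

```text
time_s: 30.45
position: [0.4281, -0.3544, -0.0021]
ee_rot: [0.0, 0.735, 0.678, -0.0]
wrist_force: [0.0, -0.1, 0.5]
gripper_width: 0.234
t 30.45 pos [ 0.4281 -0.3544 -0.0021] yaw 1.489 w 22.0 F [ 0.  -0.1  0.5] q [-0.85  0.4   1.74 -0.    1.01 -2.34]
(0.428, -0.354, 0.15, 1.489) turn [ 0.  0. -0.] shift [ 4.000e-04 -1.000e-04 -1.521e-01]
```

```bash
python3 -m jog '[0,0,0,0,0,-0.01,0.018, 0,0,0,0,0,-0.03,0.018, 0,0,0,0,0,-0.06,0.018, 0,0,0,0,0,-0.1,0.018, 0,0,0,0,0,-0.14,0.018, 0,0,0,0,0,-0.16,0.018, 0,0,-0.4,0.461,-0.006,-0.16,0.018, 0,0,-0.4,0.461,-0.006,-0.16,0.018, 0,0,-0.4,0.461,-0.006,-0.16,0.018, 0,0,-0.4,0.461,-0.006,-0.16,0.018, 0,0,-0.4,0.461,-0.006,-0.16,0.018, 0,0,-0.4,0.461,-0.006,-0.16,0.018, 0,0,-0.4,0.461,-0.006,-0.16,0.018, 0,0,-0.4,0.461,-0.006,-0.16,0.018, 0,0,-0.4,0.461,-0.006,-0.16,0.018, 0,0,-0.4,0.461,-0.006,-0.16,0.018, 0,0,-0.4,0.461,-0.006,-0.16,0.018, 0,0,-0.4,0.461,-0.006,-0.16,0.018, 0,0,-0.4,0.461,-0.006,-0.16,0.018, 0,0,-0.4,0.461,-0.006,-0.16,0.018]'; python3 -m jog '[0,0,0,0,0,0,0.018,0,0,0,0,0,0.03,0.018,0,0,0,0,0,0.06,0.018,0,0,0,0,0,0.09,0.018,0,0,0,0,0,0.11,0.018,0,0,0,0,0,0.11,0.018,0,0,0,0,0,0.11,0.018,0,0,0,0,0,0.11,0.018]'; python3 - <<'E'
from h import *
plan((.4597,.1052,.05,1.889),(.4597,.1052,.002,1.889))
b=bot.read_camera("scene")
cv2.imwrite("pics/j1.png",cv2.resize(b[130:250,310:430,::-1],(560,560),interpolation=cv2.INTER_CUBIC))
E
```

```text
time_s: 32.12
position: [0.4593, 0.1056, 0.1579]
ee_rot: [0.0, 0.586, 0.811, -0.0]
wrist_force: [1.0, -0.1, -1.9]
gripper_width: 0.232
time_s: 32.78
position: [0.4611, 0.1047, 0.049]
ee_rot: [0.001, 0.587, 0.81, 0.001]
wrist_force: [0.1, -0.4, -0.7]
gripper_width: 0.23
t 32.78 pos [0.4611 0.1047 0.049 ] yaw 1.887 w 21.6 F [ 0.1 -0.4 -0.7] q [ 0.04  0.16  1.92 -0.    1.06 -1.85]
(0.4597, 0.1052, 0.05, 1.889) turn [ 0.002  0.001 -0.002] shift [ 0.0009 -0.0012 -0.001 ]
(0.4597, 0.1052, 0.002, 1.889) turn [ 0.002  0.001 -0.002] shift [ 0.0009 -0.0013  0.047 ]
```

View pics/j1.png

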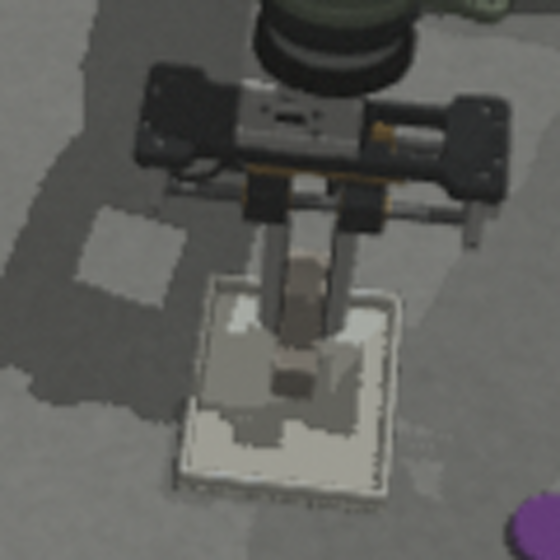

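```bash
python3 - <<'E'
from h import *
p=np.array([.4611-.0057,.1047-.0019,.0515]);a=np.array([.95,.313,0]);l=np.array([-.313,.95,0])
b=bot.read_camera("scene")[:,:,::-1]
K=7;c=cv2.resize(b[160:240,340:420],None,fx=K,fy=K,interpolation=cv2.INTER_CUBIC)
pts=[p+.045*a*s+.011*l*t+[0,0,h] for s,t,h in((1,1,0),(1,-1,0),(1,-1,.022),(1,1,.022),(1,1,0))]
u=((proj("scene",pts)-[340,160]+.5)*K).astype(int)
cv2.polylines(c,[u],False,(0,255,0),1); cv2.imwrite("pics/j2.png",c)
E
```

```text
(no output)
```

View pics/j2.png

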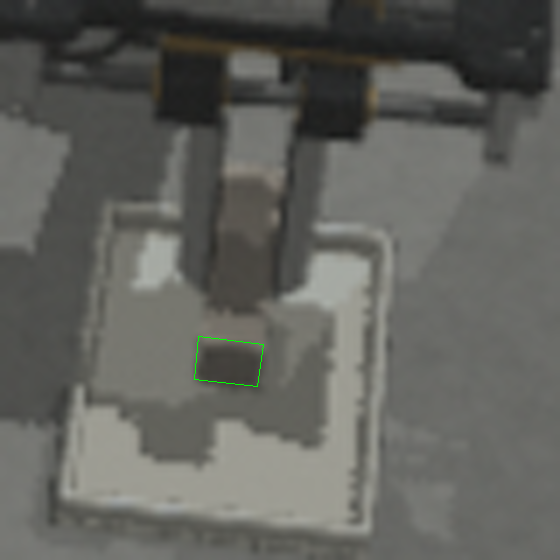

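The predicted end face matches the picture to within about 1 px, so I'll lower it into the tray.

```bash
python3 -m jog '[0,0,0,0,0,0.02,0.018,0,0,0,0,0,0.035,0.018,0,0,0,0,0,0.042,0.018,0,0,0,0,0,0.043,0.018,0,0,0,0,0,0.043,0.018,0,0,0,0,0,0.043,0.018]'; python3 -m jog '[0,0,0,0,0,0.002,0.018,0,0,0,0,0,0.002,0.018,0,0,0,0,0,0.002,0.018]'; python3 -m jog '[0,0,0,0,0,0.001,0.018,0,0,0,0,0,0.001,0.018,0,0,0,0,0,0.001,0.018]'
```

```text
time_s: 33.38
position: [0.4608, 0.1058, 0.0058]
ee_rot: [0.001, 0.586, 0.81, 0.001]
wrist_force: [0.5, 0.6, -1.0]
gripper_width: 0.229
time_s: 33.63
position: [0.46, 0.1058, 0.0031]
ee_rot: [0.0, 0.586, 0.81, 0.0]
wrist_force: [-0.8, -1.1, -1.0]
gripper_width: 0.231
time_s: 33.88
position: [0.46, 0.1058, 0.0019]
ee_rot: [0.0, 0.586, 0.81, 0.0]
wrist_force: [0.5, -0.7, -0.5]
gripper_width: 0.233
```

```bash
python3 -m jog '[0,0,0,0,0,0.001,0.018,0,0,0,0,0,0.001,0.018,0,0,0,0,0,0.001,0.018]'
```

```text
time_s: 34.13
position: [0.46, 0.1058, 0.0018]
ee_rot: [0.0, 0.586, 0.81, 0.0]
wrist_force: [-2.5, -0.7, 8.9]
gripper_width: 0.236
```

```bash
python3 -m jog '[0,0,0,0,0,-0.001,0.025, 0,0,0,0,0,-0.001,0.035, 0,0,0,0,0,-0.001,0.045, 0,0,0,0,0,-0.001,0.045, 0,0,0,0,0,-0.02,0.045, 0,0,0,0,0,-0.05,0.045, 0,0,0,0,0,-0.09,0.06, 0,0,0,0,0,-0.13,0.08, 0,0,0,0,0,-0.15,0.08, 0,0,0,0,0,-0.15,0.08,0,0,0,0,0,-0.15,0.08,0,0,0,0,0,-0.15,0.08]'; python3 - <<'E'
from h import *
plan((.673,-.0835,.15,1.678),(.673,-.0835,.1,1.678))
b=bot.read_camera("scene")
cv2.imwrite("pics/j3.png",cv2.resize(b[130:290,220:430,::-1],(735,560),interpolation=cv2.INTER_CUBIC))
E
```

```text
time_s: 35.13
position: [0.4584, 0.1057, 0.1491]
ee_rot: [-0.001, 0.586, 0.81, -0.001]
wrist_force: [-1.0, -0.3, 0.2]
gripper_width: 0.844
t 35.13 pos [0.4584 0.1057 0.1491] yaw 1.889 w 79.3 F [-1.  -0.3  0.2] q [ 0.04  0.02  1.83  0.    1.29 -1.85]
(0.673, -0.0835, 0.15, 1.678) turn [-0.003 -0.     0.211] shift [-0.2468  0.1447 -0.0014]
(0.673, -0.0835, 0.1, 1.678) turn [-0.003 -0.     0.211] shift [-0.2469  0.1448  0.0486]
```

View pics/j3.png

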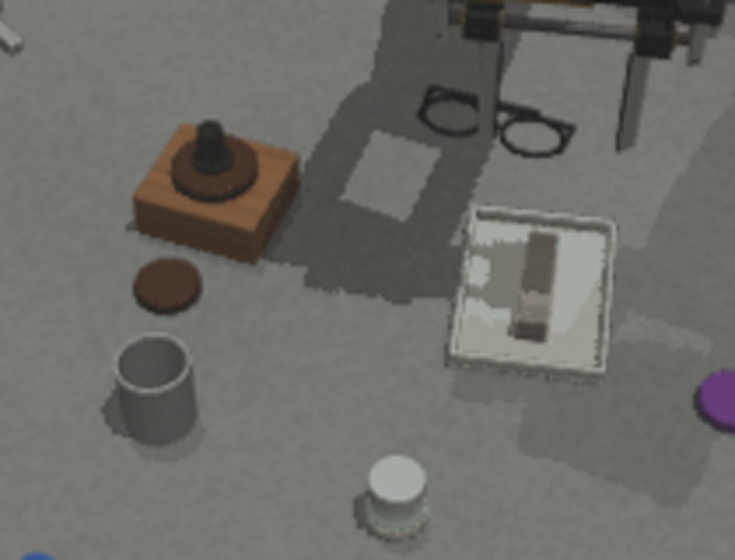

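```bash
python3 -m jog '[0,0,0.211,-0.246,0.143,0,0.08, 0,0,0.211,-0.246,0.143,0,0.08, 0,0,0.211,-0.246,0.143,0,0.08, 0,0,0.211,-0.246,0.143,0,0.08, 0,0,0.211,-0.246,0.143,0,0.08, 0,0,0.211,-0.246,0.143,0,0.08, 0,0,0.211,-0.246,0.143,0,0.08, 0,0,0.211,-0.246,0.143,0,0.08, 0,0,0.211,-0.246,0.143,0.04,0.08, 0,0,0.211,-0.246,0.143,0.06,0.08, 0,0,0.211,-0.246,0.143,0.06,0.08, 0,0,0.211,-0.246,0.143,0.06,0.08]'; python3 - <<'E'
from h import *
plan((.673,-.0835,.01,1.678))
b=bot.read_camera("scene")
cv2.imwrite("pics/k1.png",cv2.resize(b[170:290,200:320,::-1],(560,560),interpolation=cv2.INTER_CUBIC))
t=bot.read_camera("top")
for n,g,yaw in(("stone",(.454,.103,.318),True),):
  for cam in("top","scene"):
    for r in bot.regions_of(cam,n):
        ys,xs=np.nonzero(r["mask"]); print(cam,r["score"],xs.mean(),ys.mean(),proj(cam,[[.454,.103,.02]]));
        if np.hypot(*(proj(cam,[[.454,.103,.02]])[0]-[xs.mean(),ys.mean()]))<15: print(n,cam,fit(n,{cam:r["mask"].astype(np.float32)},g,.004,yaw))
E
```

```text
time_s: 36.18
position: [0.6693, -0.0821, 0.0867]
ee_rot: [-0.004, 0.668, 0.744, -0.002]
wrist_force: [0.7, -0.4, 0.6]
gripper_width: 0.85
t 36.18 pos [ 0.6693 -0.0821  0.0867] yaw 1.678 w 79.9 F [ 0.7 -0.4  0.6] q [-0.25  0.51  1.36  0.    1.28 -1.93]
(0.673, -0.0835, 0.01, 1.678) turn [-0.007 -0.003  0.   ] shift [-0.002   0.0041  0.0767]
top 0.72 270.03960396039605 220.34653465346534 [[273.83197047 229.32025841]]
stone top (array([0.45491396, 0.10406522, 0.36763811]), np.float64(2.308168411254883))
top 0.27 262.13379583746286 222.07036669970267 [[273.83197047 229.32025841]]
stone top (array([0.45706208, 0.13814245, 0.04170658]), np.float64(0.6381937265396118))
scene 0.72 373.10472972972974 211.86148648648648 [[372.60589732 209.1066722 ]]
stone scene (array([0.45578888, 0.10547049, 0.3060926 ]), np.float64(0.07157938927412033))
```

View pics/k1.png

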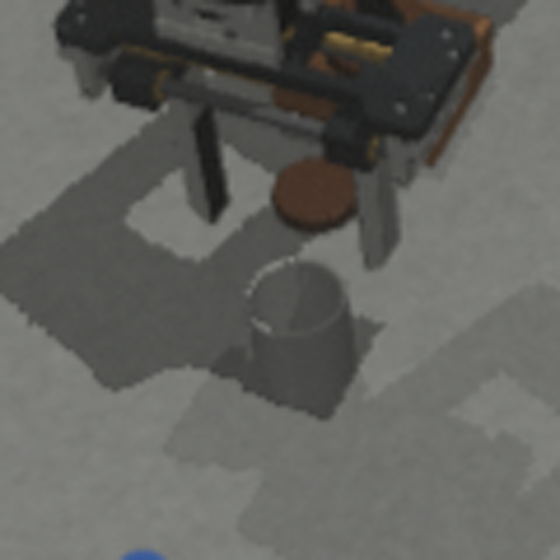

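```bash
python3 -m jog '[0,0,0,0,0,0.01,0.08,0,0,0,0,0,0.02,0.08,0,0,0,0,0,0.02,0.08]'; python3 - <<'E'
from h import *
plan((.673,-.0835,.01,1.678))
b=bot.read_camera("scene")
cv2.imwrite("pics/k2.png",cv2.resize(b[170:290,200:320,::-1],(560,560),interpolation=cv2.INTER_CUBIC))
E
```

```text
time_s: 36.63
position: [0.6707, -0.0827, 0.0683]
ee_rot: [-0.002, 0.668, 0.744, -0.001]
wrist_force: [0.0, -0.1, -1.4]
gripper_width: 0.852
t 36.63 pos [ 0.6707 -0.0827  0.0683] yaw 1.678 w 80.1 F [ 0.  -0.1 -1.4] q [-0.25  0.53  1.37 -0.    1.25 -1.93]
(0.673, -0.0835, 0.01, 1.678) turn [-0.003 -0.001  0.   ] shift [-0.0011  0.0024  0.0583]
```

View pics/k2.png

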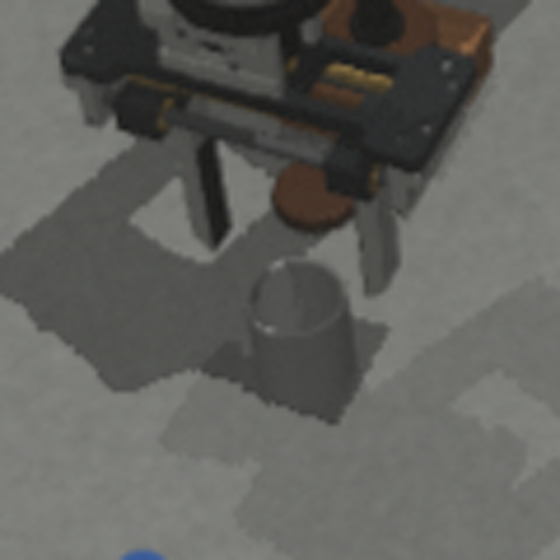

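```bash
python3 -m jog '[0,0,0,0,0.001,0.02,0.08,0,0,0,0,0.001,0.04,0.08,0,0,0,0,0.001,0.055,0.08,0,0,0,0,0.001,0.06,0.08,0,0,0,0,0.001,0.06,0.08,0,0,0,0,0.001,0.06,0.08]'; python3 - <<'E'
from h import *
plan((.673,-.0835,.01,1.678))
b=bot.read_camera("scene")
cv2.imwrite("pics/k3.png",cv2.resize(b[170:290,200:320,::-1],(560,560),interpolation=cv2.INTER_CUBIC))
E
```

```text
time_s: 37.18
position: [0.6735, -0.0831, 0.0107]
ee_rot: [-0.0, 0.668, 0.744, -0.0]
wrist_force: [0.3, 0.0, 0.1]
gripper_width: 0.851
t 37.18 pos [ 0.6735 -0.0831  0.0107] yaw 1.678 w 80.0 F [0.3 0.  0.1] q [-0.25  0.6   1.4  -0.    1.15 -1.93]
(0.673, -0.0835, 0.01, 1.678) turn [-0. -0. -0.] shift [-0.0003 -0.0005  0.0007]
```

View pics/k3.png

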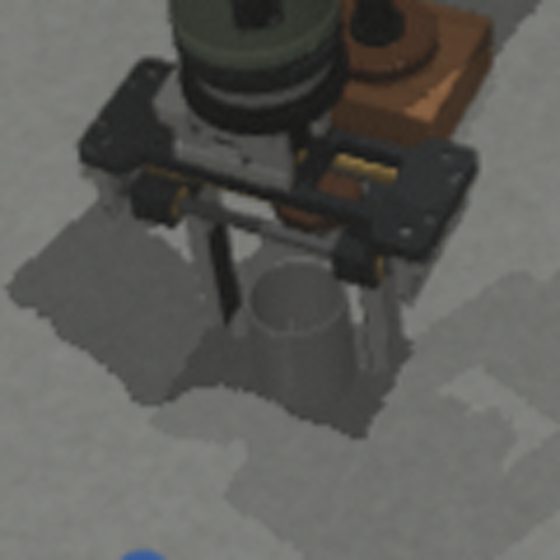

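```bash
python3 -m jog '[0,0,0,0,0,0,0.046,0,0,0,0,0,0,0.046,0,0,0,0,0,0,0.046,0,0,0,0,0,0,0.046,0,0,0,0,0,0,0.046,0,0,0,0,0,-0.01,0.046,0,0,0,0,0,-0.03,0.046,0,0,0,0,0,-0.06,0.046,0,0,0,0,0,-0.08,0.046,0,0,0,0,0,-0.08,0.046]' 20;  python3 - <<'E'
from h import *
plan((.4676,-.0245,.09,1.678),(.4676,-.0245,.01,1.678))
b=bot.read_camera("scene")
cv2.imwrite("pics/k4.png",cv2.resize(b[150:290,190:330,::-1],(560,560),interpolation=cv2.INTER_CUBIC))
E
```

```text
time_s: 38.07
position: [0.6777, -0.0841, 0.0974]
ee_rot: [0.005, 0.668, 0.744, 0.003]
wrist_force: [0.7, 0.4, -0.5]
gripper_width: 0.558
t 38.07 pos [ 0.6777 -0.0841  0.0974] yaw 1.678 w 52.4 F [ 0.7  0.4 -0.5] q [-0.25  0.5   1.35  0.    1.28 -1.93]
(0.4676, -0.0245, 0.09, 1.678) turn [0.01  0.004 0.   ] shift [ 0.0818 -0.2026  0.005 ]
(0.4676, -0.0245, 0.01, 1.678) turn [0.01  0.004 0.   ] shift [ 0.0821 -0.2034  0.085 ]
```

View pics/k4.png

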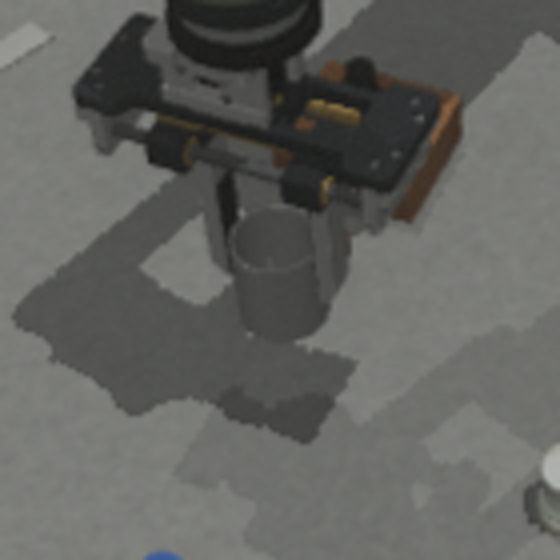

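```bash
python3 -m jog '[0,0,0,0.01,-0.02,0,0.046,0,0,0,0.08,-0.198,0,0.046,0,0,0,0.08,-0.198,0,0.046,0,0,0,0.08,-0.198,0,0.046,0,0,0,0.08,-0.198,0,0.046,0,0,0,0.08,-0.198,0,0.046,0,0,0,0.08,-0.198,0,0.046,0,0,0,0.08,-0.198,0,0.046,0,0,0,0.08,-0.198,0,0.046,0,0,0,0.08,-0.198,0.03,0.046,0,0,0,0.08,-0.198,0.055,0.046,0,0,0,0.08,-0.198,0.055,0.046,0,0,0,0.08,-0.198,0.055,0.046]';  python3 - <<'E'
from h import *
plan((.4676,-.0245,.01,1.678))
b=bot.read_camera("scene")
cv2.imwrite("pics/k5.png",cv2.resize(b[110:250,230:400,::-1],(680,560),interpolation=cv2.INTER_CUBIC))
E
```

```text
time_s: 39.2
position: [0.4675, -0.0248, 0.0344]
ee_rot: [-0.002, 0.668, 0.744, -0.001]
wrist_force: [0.3, -0.2, -1.5]
gripper_width: 0.554
t 39.2 pos [ 0.4675 -0.0248  0.0344] yaw 1.678 w 52.1 F [ 0.3 -0.2 -1.5] q [-0.24  0.18  1.93 -0.    1.03 -1.92]
(0.4676, -0.0245, 0.01, 1.678) turn [-0.003 -0.001 -0.   ] shift [0.0003 0.0002 0.0244]
```

View pics/k5.png

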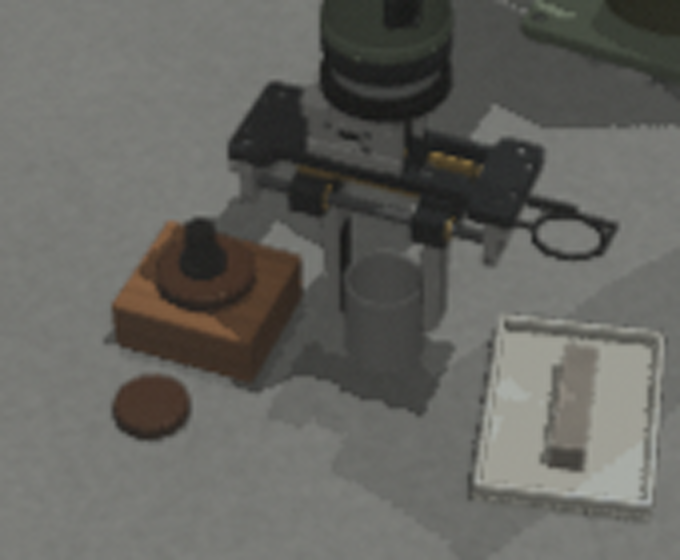

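```bash
python3 -m jog '[0,0,0,0,0,0.01,0.046,0,0,0,0,0,0.02,0.046,0,0,0,0,0,0.023,0.046,0,0,0,0,0,0.023,0.046,0,0,0,0,0,0.023,0.046]'; python3 -m jog '[0,0,0,0,0,0.001,0.046,0,0,0,0,0,0.001,0.046,0,0,0,0,0,0.001,0.046]'; python3 -m jog '[0,0,0,0,0,0.001,0.046,0,0,0,0,0,0.001,0.046,0,0,0,0,0,0.001,0.046]'
```

```text
time_s: 39.67
position: [0.4679, -0.0247, 0.0125]
ee_rot: [-0.0, 0.668, 0.744, -0.0]
wrist_force: [-0.5, 0.4, -1.0]
gripper_width: 0.559
time_s: 39.92
position: [0.4683, -0.0248, 0.012]
ee_rot: [0.0, 0.668, 0.744, 0.0]
wrist_force: [0.5, -0.5, -1.0]
gripper_width: 0.56
time_s: 40.17
position: [0.4685, -0.0248, 0.0112]
ee_rot: [0.0, 0.668, 0.744, 0.0]
wrist_force: [-1.0, -0.3, 3.5]
gripper_width: 0.559
```

```bash
python3 -m jog '[0,0,0,0,0,-0.001,0.055,0,0,0,0,0,-0.001,0.065,0,0,0,0,0,-0.001,0.075,0,0,0,0,0,-0.001,0.075,0,0,0,0,0,-0.001,0.075,0,0,0,0,0,-0.02,0.075,0,0,0,0,0,-0.05,0.075,0,0,0,0,0,-0.09,0.075,0,0,0,0,0,-0.13,0.075,0,0,0,0,0,-0.16,0.075,0,0,0,0,0,-0.17,0.075,0,0,0,0,0,-0.17,0.075,0,0,0,0,0,-0.17,0.075]'; python3 - <<'E'
from h import *
plan((.2,.53,.19,1.678))
E
```

```text
time_s: 41.25
position: [0.4675, -0.0246, 0.1799]
ee_rot: [-0.0, 0.668, 0.744, -0.0]
wrist_force: [-0.1, 0.7, -0.9]
gripper_width: 0.794
t 41.25 pos [ 0.4675 -0.0246  0.1799] yaw 1.678 w 74.7 F [-0.1  0.7 -0.9] q [-0.24 -0.01  1.81 -0.    1.35 -1.92]
(0.2, 0.53, 0.19, 1.678) turn [-0.001 -0.    -0.   ] shift [ 0.5801 -0.2067 -0.0099]
```

```bash
python3 -m jog '[0,0,0,0.58,-0.207,-0.01,0.075,0,0,0,0.58,-0.207,-0.01,0.075,0,0,0,0.58,-0.207,-0.01,0.075,0,0,0,0.58,-0.207,-0.01,0.075,0,0,0,0.58,-0.207,-0.01,0.075,0,0,0,0.58,-0.207,-0.01,0.075,0,0,0,0.58,-0.207,-0.01,0.075,0,0,0,0.58,-0.207,-0.01,0.075,0,0,0,0.58,-0.207,-0.01,0.075,0,0,0,0.58,-0.207,-0.01,0.075,0,0,0,0.58,-0.207,-0.01,0.075,0,0,0,0.58,-0.207,-0.01,0.075,0,0,0,0.58,-0.207,-0.01,0.075,0,0,0,0.58,-0.207,-0.01,0.075,0,0,0,0.58,-0.207,-0.01,0.075,0,0,0,0.58,-0.207,-0.01,0.075,0,0,0,0.58,-0.207,-0.01,0.075]'; python3 - <<'E'
from h import *
b=bot.read_camera("scene");t=bot.read_camera("top")
cv2.imwrite("pics/z1.png",np.vstack([cv2.resize(b[110:290,200:440,::-1],(400,300),interpolation=cv2.INTER_CUBIC),cv2.resize(t[110:290,220:460,::-1],(400,300),interpolation=cv2.INTER_CUBIC)]))
for n,z,g in(("block",0,(.481,-.15,.107)),("tray",0,(.454,.103,.318)),("stone",.004,(.455,.104,.318)),("lens_large",.04,(.481,-.15)),("lens_small",0,(.57,-.14)),("holder",.052,(.481,-.15)),("cup",0,(.468,-.025)),("jar",0,(.672,.098))):
  for cam in("top","scene"):
    for r in bot.regions_of(cam,n):
        ys,xs=np.nonzero(r["mask"]); u=proj(cam,[[*g[:2],z+.01]])[0]
        if np.hypot(*(u-[xs.mean(),ys.mean()]))<20:
            f=fit(n,{cam:r["mask"].astype(np.float32)},g,z,len(g)==3);print(n,cam,np.round(f[0],4),round(f[1],2))
E
```

```text
time_s: 42.67
position: [0.1982, 0.5287, 0.1866]
ee_rot: [0.001, 0.667, 0.745, -0.003]
wrist_force: [1.4, -0.1, -0.1]
gripper_width: 0.796
block top [ 0.481  -0.1506  0.1229] 0.75
block scene [ 0.4806 -0.1482  0.119 ] 0.54
tray top [0.4538 0.1024 0.322 ] 0.15
tray scene [0.4553 0.1038 0.3221] 0.19
stone top [0.4535 0.1043 0.2942] 0.12
stone scene [0.4557 0.1055 0.3175] 0.19
lens_large top [ 0.4814 -0.1512  0.    ] 0.44
lens_large scene [ 0.4821 -0.1486  0.    ] 0.54
lens_small top [ 0.5718 -0.141   0.    ] 0.29
lens_small scene [ 0.5702 -0.1402  0.    ] 0.15
holder top [ 0.4828 -0.1504  0.    ] 0.15
cup top [ 0.4675 -0.0248  0.    ] 0.11
cup scene [ 0.4686 -0.0241  0.    ] 0.12
jar top [0.672 0.097 0.   ] 0.12
jar scene [0.6735 0.1    0.    ] 0.14
```

View pics/z1.png

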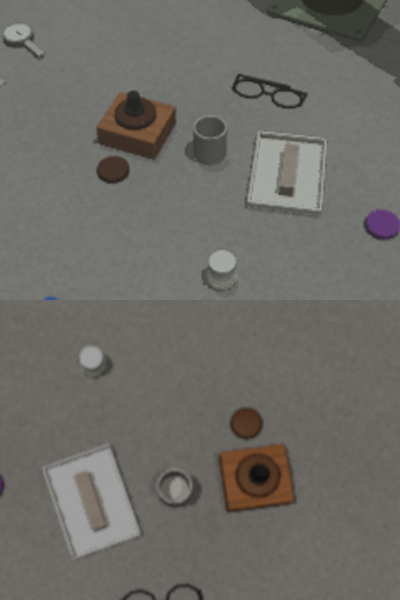

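Both views show everything in place, and each thing is within about 2 mm of its target. Handing the job in.

```bash
python3 -m jog '[0,0,0,0,0,0,0.075,0,0,0,0,0,0,0.075,0,0,0,0,0,0,0.075]'; python3 -c "
from plant import bot
print(bot.job_done())"
```

```text
time_s: 43.82
position: [0.2001, 0.5298, 0.1906]
ee_rot: [0.0, 0.668, 0.744, -0.0]
wrist_force: [-0.7, -0.4, 0.1]
gripper_width: 0.8
the job is handed in; nothing more can be done
None
```

The bench is set out as asked, and I handed the job in at 43.8 s with the arm clear of everything. I placed things in the order given: large lens on the block, holder on that lens, small lens behind the block, stone in the tray, cup between block and tray.

**Final positions:** my last camera fits put each thing within about 2 mm of its target.

| Thing | Measured x, y (m) | Target x, y (m) |
|---|---|---|
| large lens | (0.481, -0.151) | (0.481, -0.150), middle of the block |
| holder | (0.483, -0.150) | (0.481, -0.151), centre of the lens |
| small lens | (0.571, -0.141) | (0.571, -0.140), about 20 mm behind the block |
| stone | (0.455, 0.105), yaw about 0.31 | (0.454, 0.103), yaw 0.32, along the tray |
| cup | (0.468, -0.024) | (0.468, -0.025), midway between block and tray |
| jar | (0.672, 0.097) | not moved; first seen at (0.672, 0.098) |

**What disagreed:**
- **Tool height:** the fingertips were about 30 mm higher than the stated tool geometry implied. My first close on the large lens missed because of this. I lowered in small steps to find the true height and used it from then on; each thing also showed light contact (3.5–9 N) as it was set down.
- **Disc grip width:** the gripper read about 1.5 mm under the true diameter on both lenses (64.7 mm for 66, 48.5 mm for 50). Both lenses still landed centred.
- **Weak fits:** the final fits of the block and large lens were poor (error 0.44–0.75), because other things now cover part of them. Their centres still agree with the earlier clear views to about 2 mm.

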